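Clear the gauge base and snap its nest plate on

TASK

Stray clips lie on the seating face of the gauge base: take the scraper block and wipe them all off its far end into the flat tray there (not with your fingers), then stand the scraper back on the bench. Fit the nest plate over the gauge base, handle up, press it down until both spring catches snap over its edges and it lies flush on the seating face, and finish while still pressing it down firmly, so that I can put the screws in. Leave the other things where they are.

Things in the scene. Friction and masses are not known exactly. Their poses are not given: they have to be found in the camera images.
- gauge_base: Fixed gauge base: a riser 130 (x) x 103 (y) x 40 mm on a bolted foot 130 x 150 x 10 mm. Origin at the centre of its underside on the bench; x points to its far end, where the tray stands; both x ends are open. Its top is the seating face (z = 40 mm). At the middle of each long side stands a spring catch between two guide cheeks (x = 16 to 24 mm either way, inner face at y = 51.6, top at z = 52).
- seat_top (a point): Centre of the seating face, 40 mm above the bench; axes as the gauge base. Fully home, the nest plate's origin lies 9 mm below this point. Pushing the plate past the catches takes about 15 N in all, most when its underside is some 6 mm above the face; then the force drops and it goes down onto the face.
- catch_left (a joint): Spring catch on the base's +y side, a bent steel leaf 26 mm wide (x = -13 to 13): its nose reaches in to y = 47 mm, 8 mm above the seating face; above it a lead-in ramp flares out to y = 52.5 mm at 21 mm above the face. Joint in rad: 0 = sprung in (at rest, and when snapped over the plate's edge), about 0.09 while the plate's edge pushes past the nose.
- catch_right (a joint): The same spring catch, mirrored, on the base's -y side.
- nest_plate: Grey plastic nest plate, 160 g, 143 (x) x 100 (y) mm, 6 mm thick (z = 9 to 15), six windows for clips, rounded long edges, a black rib handle on top. Origin at its centre, level with the lower edge of its two end lips, on which it stands; z up. The lips (x = +-69.25 mm, 4.5 mm thick) hang 9 mm below the plate and go over the base's two ends with about 2 mm play each; half a turn makes no odds.
- nest_grip (a point): Middle of the nest plate's handle, 43 mm above the plate's origin. The handle is 20 mm thick in x, 56 mm long in y, z = 15 to 57 mm; pinch it across its thickness (x).
- scraper: Scraper block standing on its sole, 140 g: black rubber sole 18 (x) x 80 (y) x 16 mm, above it an aluminium holder 26 x 82 x 12 mm, then a wooden grip 22 (x) x 74 (y), z = 24 to 62 mm. Origin at the centre of the sole's underside, z up. The sole fits between the catches when its y lies along the base's y.
- scraper_grip (a point): Middle of the scraper's wooden grip, 44 mm above the sole; pinched across its 22 mm thickness (the scraper's x).
- tool_tray: Fixed flat dark grey tray, 142 (x) x 242 (y) x 17 mm high, walls 4 mm, close against the far (+x) end of the gauge base; origin at the centre of its underside.
- clip_0: Stray stamped steel clip, 18 x 26 mm, 6 mm high, 12 g, lying flat on the seating face at the start; origin at the centre of its underside.
- clip_1: Stray stamped steel clip, 18 x 26 mm, 6 mm high, 12 g, lying flat on the seating face at the start; origin at the centre of its underside.
- clip_2: Stray stamped steel clip, 18 x 26 mm, 6 mm high, 12 g, lying flat on the seating face at the start; origin at the centre of its underside.
- alcohol_bottle: Bystander: white plastic bottle with a blue collar, 60 mm across, 138 mm high; origin at the centre of its underside.
- masking_tape: Bystander: small roll of brown tape lying flat, 72 x 77 x 18 mm.
- seat: The seating face itself: the ground steel top plate of the gauge base, 130 x 103 x 9 mm; origin at the centre of its underside, 31 mm above the bench.
Not all that is in view belongs to the job. What is shaped like the scraper but blue or pink is not meant.

How it is judged:
By the outcome, as a careful person would: the job done as asked, in the order asked, and still so for the second after the job is handed in, while the arm keeps its last pose, push and grip.
It also fails if it takes over 72 s, if anything falls off the work surface, if the arm or the gripper's body presses on something with over 40 N, if the wrist force passes 120 N, or if a joint passes its speed limit or range.

ROBOT

A 7-joint arm with a two-finger parallel gripper is mounted at the origin on a cart in front of the work surface, level with it; the furniture and walls round the work are solid. World frame = base frame: x ahead of the robot, y to its left, z up, the work surface at z = 0. Lengths are in m, angles in rad, forces in N, time in s.
With the tool pointing down it reaches from about 0.425 to 0.925 m from the base axis. Payload 6.8 kg.
Tool frame: the origin (TCP) lies at the very end of the fingers, on their centre line; the grasp point (between the pads) lies 19 mm behind it; z points along the fingers, y is the direction in which the jaws open and shut (so a half turn about z gives the same grasp; the last joint's range is limited). The gripper opens to 85 mm and grips with 20 to 120 N. Pads are 22 mm wide; open, the fingers measure 114 mm over their backs; the gripper's body (76 mm by 85 mm) begins 54 mm behind the grasp point. The pads swing forward as they close: fully open they stand 13 mm farther back than shut.
Start: joints at [-1.387, 0.477, 0.022, 1.555, -0.011, 1.109, -0.083], TCP at [0.194, 0.646, 0.231] pointing down, gripper open.
Joint ranges: [-2.96, 2.96], [-0.34, 2.1], [-1.41, 1.46], [0.24, 2.44], [-1.37, 4.51], [0.17, 1.92], [-2.96, 2.96]. Speed limits (rad/s): [2.39, 2.39, 3.14, 3.14, 3.14, 3.14, 3.14].

INTERFACE

Orientations are given as a rotation vector (axis times angle).
In Python, from bench import monitor, viewer, job gives the robot as it stands. The module is installed in compiled form; this text tells all that it offers.
- The arm moves only by the tool drive_tool, never from a script. Its argument "commands" is a list of rows, each an object with "linear": the shift along the tool's x, y, z in m, a list of three; "dr": the turn, a rotation vector about the tool's x, y, z in degrees, a list of three; "jaw": the closure, from 0 (fully open) to 1 (shut). A call has 1 to 8 rows; each row shifts and turns the pose as measured when the row begins, along the tool's axes as they then stand; what a row does not reach is not made up. A row lasts 1/8 s, in which the tool goes at most 62.5 mm and 10.7 degrees, less where a joint would pass 70% of its speed; a pose out of reach is approached as far as the arm can. A call is refused whole if a number of a shift passes 0.0625 or a number of a turn 10.7, either way. A call with a gripper value outside its range is refused whole. The fingers move at their own pace and stop on an object; "force" is the grip in N (left out, the last holds). Time passes only in rows, so rows that do not move let the fingers close. It gives the time, the measured TCP pose, the force and the opening at its end, in the units of the state.
- monitor.get_obs(): the state, without advancing time (a new reading comes with each control period).
- viewer.grab_frame(name): name is "scene" or "top" or "wrist"; returns the picture (480x640x3 uint8, red, green, blue); there is no depth.
- viewer.calibration(name): a dict with "K" (3x3 intrinsics, pixels), "R" (3x3) and "t" (3): a world point X has camera coordinates R X + t. Camera axes: x right, y down, z forward; pixel columns grow to the right and rows downward; lengths in m; the calibration is good to about 2 mm. A picture is of the moment at which its call begins: read the wrist's pose just before it. calibration takes no time and is no camera call; for the wrist camera it gives the pose at the moment of the call.
- job.hand_in(): hands the job in, once; it reports no verdict.
The state is a dict: "clock": time; "joints": joint angles; "qvel": joint speeds; "tau": joint torques, N m; "tcp_pos": TCP position; "orientation": TCP orientation; "contact_force": force on the tool from outside, world axes, zero at the start; "moment": the same for the moment, N m; "grip_width": finger opening in m.
Only numpy, scipy, OpenCV 4.12 (cv2) and the standard library are available. Lean on these libraries where they do the work, as an engineer would, in place of code of your own. Each camera call takes 0.05 s, during which the arm holds its last target.

## Working session

There is one attempt and no reset: what is moved stays moved. The work goes in short steps, Python scripts to look and compute and a tool call to move; the robot and the scene stay as the last step left them, time stands still between calls to the robot, and variables do not carry over. Pictures are saved under pics/ and viewed, and the job is handed in when it is done.

Besides the shell and the picture viewer there is one more tool, called after ">>>" in YAML: its name, and indented under it one key for each argument. drive_tool: Moves the arm, as the interface text tells. Its arguments: {"type":"object","properties":{"commands":{"type":"array"},"force":{"type":"number"}},"required":["commands"]}

```bash
mkdir -p pics; ls
python3 - <<'E'
from bench import monitor, viewer, job
import cv2
print(monitor.get_obs())
for n in("scene","top","wrist"):
    c=viewer.calibration(n); print(n,c)
    cv2.imwrite(f"pics/{n}0.png",viewer.grab_frame(n)[:,:,::-1])
E
```

```text
pics
{'clock': 0.0, 'joints': array([-1.38707741,  0.47781413,  0.02231181,  1.55645745, -0.01151005,
        1.10925844, -0.08313595]), 'qvel': array([-0.00174619,  0.00094427, -0.0013296 , -0.00098337, -0.00067926,
        0.00120102,  0.00095444]), 'tau': array([-5.41253048e-04, -5.96482551e+01,  1.60776168e+00, -2.81193852e+01,
        1.24386980e-02,  9.59388010e-03, -1.26535215e-05]), 'tcp_pos': array([0.19402002, 0.64590442, 0.23031321]), 'orientation': array([-4.56732047e-01, -3.10806139e+00,  2.83284349e-03]), 'contact_force': array([1.05743314, 0.10519565, 0.06780909]), 'moment': array([-0.00522801,  0.0165608 , -0.0238208 ]), 'grip_width': 0.08556532684894214}
scene {'K': array([[578.70859336,   0.        , 323.28207181],
       [  0.        , 578.70859336, 235.13151702],
       [  0.        ,   0.        ,   1.        ]]), 'R': array([[ 0.78753488, -0.61626871, -0.00130197],
       [-0.44242628, -0.56390698, -0.69732912],
       [ 0.42900792,  0.54974703, -0.71674989]]), 't': array([-0.43535568,  0.25842297,  1.30595896])}
top {'K': array([[569.0259343 ,   0.        , 326.493889  ],
       [  0.        , 569.0259343 , 239.24708115],
       [  0.        ,   0.        ,   1.        ]]), 'R': array([[-0.02055018, -0.99966118, -0.01597564],
       [-0.98571925,  0.02292967, -0.16682861],
       [ 0.1671384 ,  0.01231914, -0.98585648]]), 't': array([0.0220523 , 0.54147441, 1.32625882])}
wrist {'K': array([[420.77030713,   0.        , 321.41320697],
       [  0.        , 420.77030713, 237.07060338],
       [  0.        ,   0.        ,   1.        ]]), 'R': array([[ 0.28885725,  0.9573711 , -0.00143499],
       [ 0.91505869, -0.27564948,  0.2944231 ],
       [ 0.28147662, -0.08635935, -0.9556741 ]]), 't': array([-0.67552059, -0.03743179,  0.38078943])}
```

View pics/scene0.png

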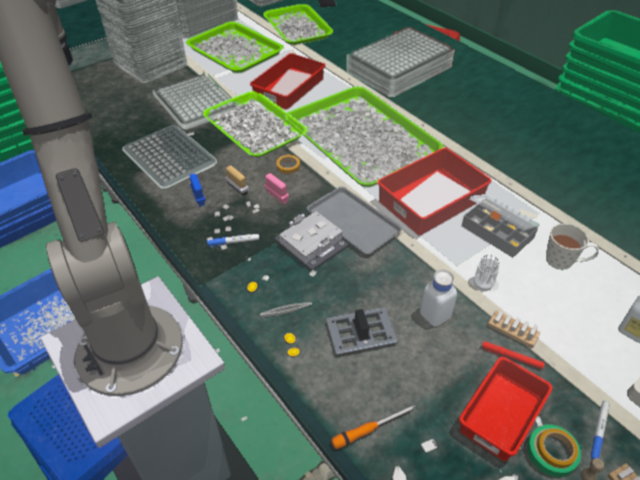

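View pics/top0.png

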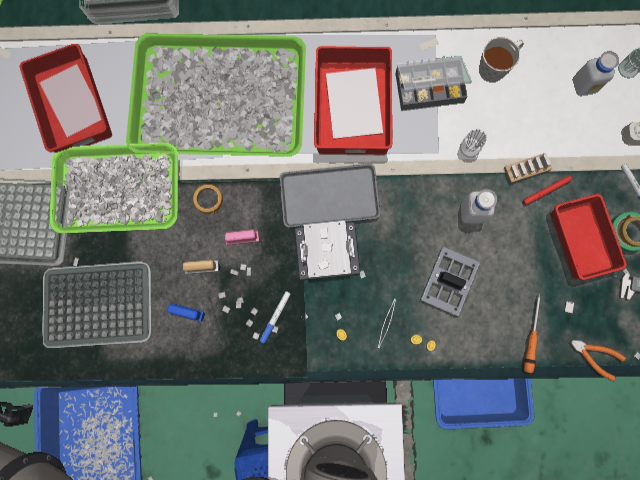

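View pics/wrist0.png

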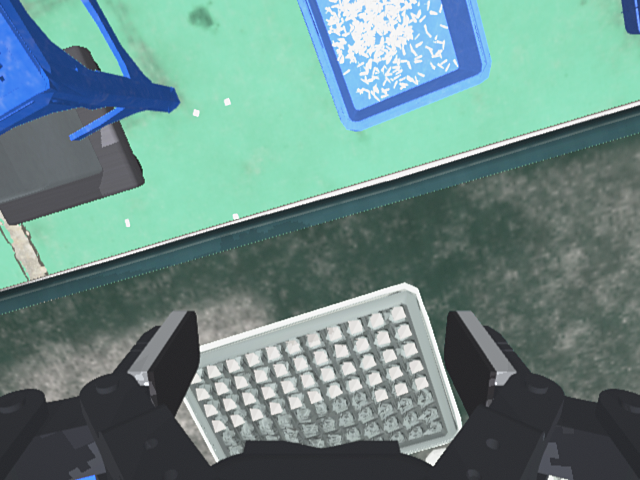

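Run:
```python
import cv2
a=cv2.imread("pics/top0.png")
def z(s,x0,y0,w,h,k,n): cv2.imwrite(n,cv2.resize(s[y0:y0+h,x0:x0+w],None,fx=k,fy=k,interpolation=cv2.INTER_CUBIC))
z(a,270,160,120,130,4.5,"pics/za.png")
z(a,160,210,110,60,7,"pics/zb.png")
z(a,410,240,80,80,7,"pics/zc.png")
b=cv2.imread("pics/scene0.png")
z(b,180,150,240,130,3.3,"pics/zd.png")
```

```text
(no output)
```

View pics/za.png

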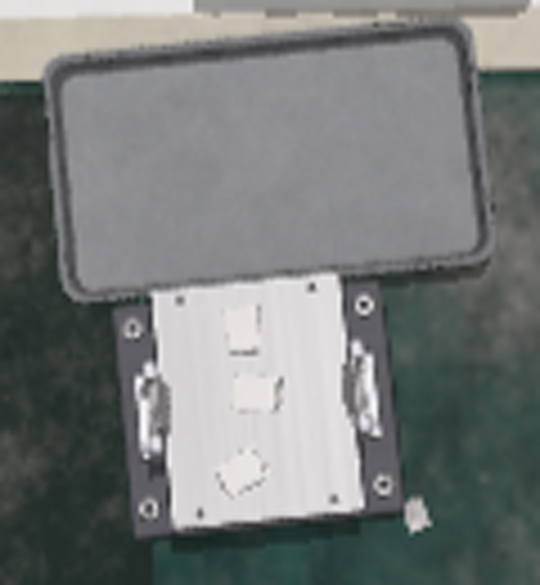

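View pics/zb.png

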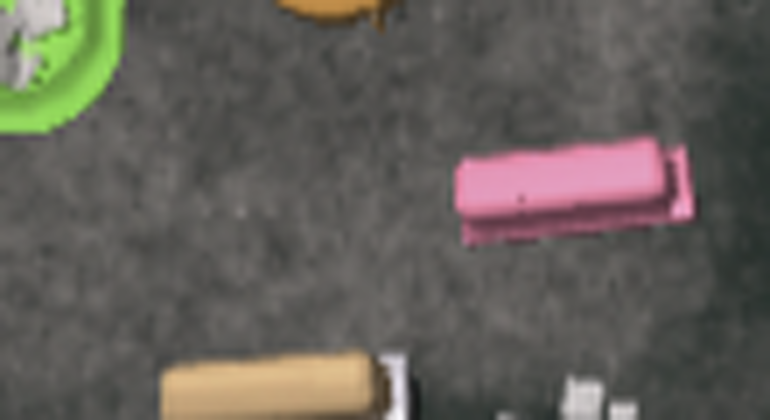

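View pics/zc.png

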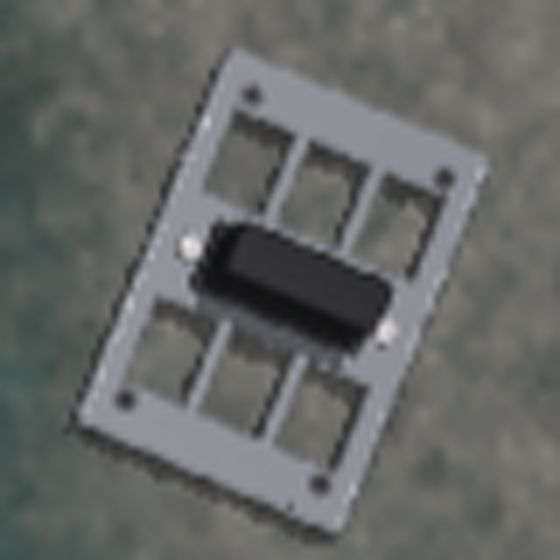

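View pics/zd.png

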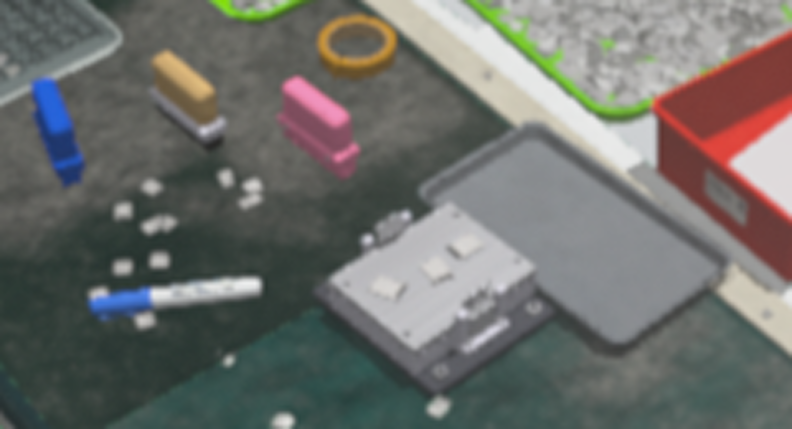

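```bash
cat > h.py <<'E'
import cv2, numpy as np
def ray(c,px,z):
    d=c["R"].T@np.linalg.solve(c["K"],np.array([px[0],px[1],1.]))
    o=-c["R"].T@c["t"]
    return (o+d*(z-o[2])/d[2])[:2]
def plane(c,pts,z): return np.array([ray(c,p,z) for p in pts])
def proj(c,X):
    p=c["K"]@(c["R"]@np.array(X)+c["t"]); return p[:2]/p[2]
def rect(c,mask,z,minA=100,name=""):
    n,l,s,ce=cv2.connectedComponentsWithStats(mask.astype(np.uint8))
    for i in range(1,n):
        if s[i,4]<minA: continue
        ct,_=cv2.findContours((l==i).astype(np.uint8),cv2.RETR_EXTERNAL,cv2.CHAIN_APPROX_NONE)
        P=plane(c,ct[0][:,0,:].astype(float),z).astype(np.float32)
        r=cv2.minAreaRect(P*1000)
        print(name,s[i,:].tolist(),"ctr",np.round(r[0],1),"size",np.round(r[1],1),"ang",round(r[2],2))
E
python3 - <<'E'
from h import *
from bench import viewer
c=viewer.calibration("top")
a=cv2.imread("pics/top0.png"); hsv=cv2.cvtColor(a,cv2.COLOR_BGR2HSV); H,S,V=cv2.split(hsv)
def win(m,x0,y0,x1,y1):
    o=np.zeros_like(m); o[y0:y1,x0:x1]=m[y0:y1,x0:x1]; return o
rect(c,win((H>10)&(H<25)&(S>70)&(V>80),170,250,225,285),.062,30,"scraper")
m=win((V>160)&(S<40),290,215,365,285); m=cv2.morphologyEx(m.astype(np.uint8),cv2.MORPH_OPEN,np.ones((5,5)))
rect(c,m,.04,500,"face")
rect(c,win((V>110)&(S<60),415,240,485,320),.015,300,"plate")
rect(c,win((V<50),430,265,472,297),.057,100,"handle")
for p in [(190,202),(210,202)]:pass
bo=-c["R"].T@c["t"];print(bo)
E
```

```text
scraper [183, 260, 33, 12, 298] ctr [483.3 313.8] size [22.5 76.4] ang 3.5
face [304, 221, 46, 56, 2143] ctr [520.4  10.5] size [129.1 101.7] ang 4.47
plate [421, 240, 64, 76, 1677] ctr [ 454.8 -297.2] size [134.7 194.1] ang 76.92
handle [438, 272, 25, 18, 136] ctr [ 435.2 -280.2] size [58.6 25.7] ang 65.15
[ 0.31252615 -0.00670936  1.39818658]
```

```bash
cat > go.py <<'E'
import sys, json, numpy as np
from scipy.spatial.transform import Rotation as Ro
from bench import monitor
def plan(x,y,z,yaw,n):
    """world target (m), yaw of tool y (deg, mod 180), tool down"""
    o=monitor.get_obs(); p=np.array(o["tcp_pos"]); R=Ro.from_rotvec(o["orientation"])
    yd=R.as_matrix()[:,1]; cur=np.degrees(np.arctan2(yd[1],yd[0]))
    d=(yaw-cur+90)%180-90; t=cur+d
    ya=np.array([np.cos(np.radians(t)),np.sin(np.radians(t)),0]); za=np.array([0,0,-1.])
    Rt=Ro.from_matrix(np.c_[np.cross(ya,za),ya,za])
    rv=(R.inv()*Rt).as_rotvec(); T=np.array([x,y,z])
    print("clock",round(o["clock"],2),"pos",np.round(p*1000,1),"yaw",round(cur,2),"tilt",np.round(R.as_matrix()[:2,2]*57.3,2),"F",np.round(o["contact_force"],1),"w",round(o["grip_width"]*1000,1))
    print("tool delta mm",np.round(R.inv().apply(T-p)*1000,1),"turn",np.round(np.degrees(rv),1))
    for i in range(n):
        Ri=R*Ro.from_rotvec(rv*i/n)
        print({"linear":np.round(Ri.inv().apply((T-p)/n),4).tolist(),"dr":np.round(np.degrees(rv/n),1).tolist()})
if __name__=="__main__":
    a=[float(v) for v in sys.argv[1:]]; plan(*a[:4],int(a[4]))
E
python3 go.py .483 .314 .16 3.5 14
python3 - <<'E'
from h import *
from bench import viewer
c=viewer.calibration("top")
q=np.array([(235,48),(490,155),(340,535),(80,425)])/7.+[410,240]-.43
P=plane(c,q,.015)*1000; print(P.round(1),P.mean(0)); d=P[0]-P[3]+P[1]-P[2]; print(np.degrees(np.arctan2(d[1],d[0])),np.linalg.norm(P-np.roll(P,1,0),axis=1))
d=P[3]-P[2]+P[0]-P[1]; print(np.degrees(np.arctan2(d[1],d[0]))-90)
q=np.array([(240,222),(393,285),(375,322),(225,265)])/7.+[410,240]-.43
P=plane(c,q,.057)*1000; print(P.mean(0))
E
```

```text
clock 0.15 pos [194.1 646.  230.5] yaw 73.28 tilt [-0.02 -0.08] F [ 0.6 -0.6 -0.2] w 85.6
tool delta mm [-372.2 -234.8   70.9] turn [-0.1  0.1 69.8]
{'linear': [-0.0266, -0.0168, 0.0051], 'dr': [-0.0, 0.0, 5.0]}
{'linear': [-0.0279, -0.0144, 0.0051], 'dr': [-0.0, 0.0, 5.0]}
{'linear': [-0.0291, -0.0119, 0.0051], 'dr': [-0.0, 0.0, 5.0]}
{'linear': [-0.03, -0.0093, 0.0051], 'dr': [-0.0, 0.0, 5.0]}
{'linear': [-0.0307, -0.0067, 0.0051], 'dr': [-0.0, 0.0, 5.0]}
{'linear': [-0.0312, -0.004, 0.0051], 'dr': [-0.0, 0.0, 5.0]}
{'linear': [-0.0314, -0.0013, 0.005], 'dr': [-0.0, 0.0, 5.0]}
{'linear': [-0.0314, 0.0015, 0.005], 'dr': [-0.0, 0.0, 5.0]}
{'linear': [-0.0312, 0.0042, 0.005], 'dr': [-0.0, 0.0, 5.0]}
{'linear': [-0.0307, 0.0069, 0.005], 'dr': [-0.0, 0.0, 5.0]}
{'linear': [-0.03, 0.0095, 0.005], 'dr': [-0.0, 0.0, 5.0]}
{'linear': [-0.029, 0.0121, 0.005], 'dr': [-0.0, 0.0, 5.0]}
{'linear': [-0.0279, 0.0145, 0.005], 'dr': [-0.0, 0.0, 5.0]}
{'linear': [-0.0265, 0.0169, 0.005], 'dr': [-0.0, 0.0, 5.0]}
[[ 522.5 -275.1]
 [ 482.8 -361.5]
 [ 352.7 -301.7]
 [ 392.2 -214.6]] [ 437.57028101 -288.23302686]
-24.801864702911736 [143.64866157  95.16384438 143.13707222  95.68121836]
-24.523611044984136
[ 438.90596554 -287.24772038]
```

>>> drive_tool:
  commands:
    - {"linear": [-0.027, -0.017, 0.002], "dr": [0, 0, 5], "jaw": 0}
    - {"linear": [-0.028, -0.014, 0.002], "dr": [0, 0, 5], "jaw": 0}
    - {"linear": [-0.029, -0.012, 0.002], "dr": [0, 0, 5], "jaw": 0}
    - {"linear": [-0.03, -0.009, 0.002], "dr": [0, 0, 5], "jaw": 0}
    - {"linear": [-0.031, -0.007, 0.002], "dr": [0, 0, 5], "jaw": 0}
    - {"linear": [-0.031, -0.004, 0.002], "dr": [0, 0, 5], "jaw": 0}
    - {"linear": [-0.031, -0.001, 0.002], "dr": [0, 0, 5], "jaw": 0}
    - {"linear": [-0.031, 0.001, 0.002], "dr": [0, 0, 5], "jaw": 0}

```text
clock: 1.15
tcp_pos: [0.3614, 0.4477, 0.2122]
orientation: [-1.531, -2.742, 0.005]
contact_force: [0.8, 0.4, 0.2]
grip_width: 0.0856
```

```bash
python3 go.py .483 .314 .2 3.5 7
```

```text
clock 1.15 pos [361.4 447.7 212.2] yaw 31.65 tilt [-0.14 -0.14] F [0.8 0.4 0.2] w 85.6
tool delta mm [-177.6   33.4   12.2] turn [-0.2  0.1 28.2]
{'linear': [-0.0254, 0.0048, 0.0017], 'dr': [-0.0, 0.0, 4.0]}
{'linear': [-0.025, 0.0065, 0.0017], 'dr': [-0.0, 0.0, 4.0]}
{'linear': [-0.0245, 0.0083, 0.0017], 'dr': [-0.0, 0.0, 4.0]}
{'linear': [-0.0238, 0.01, 0.0017], 'dr': [-0.0, 0.0, 4.0]}
{'linear': [-0.0231, 0.0116, 0.0017], 'dr': [-0.0, 0.0, 4.0]}
{'linear': [-0.0222, 0.0132, 0.0017], 'dr': [-0.0, 0.0, 4.0]}
{'linear': [-0.0212, 0.0147, 0.0017], 'dr': [-0.0, 0.0, 4.0]}
```

Tracks well.

>>> drive_tool:
  commands:
    - {"linear": [-0.025, 0.005, 0.002], "dr": [0, 0, 4], "jaw": 0}
    - {"linear": [-0.025, 0.007, 0.002], "dr": [0, 0, 4], "jaw": 0}
    - {"linear": [-0.025, 0.008, 0.002], "dr": [0, 0, 4], "jaw": 0}
    - {"linear": [-0.024, 0.01, 0.002], "dr": [0, 0, 4], "jaw": 0}
    - {"linear": [-0.023, 0.012, 0.002], "dr": [0, 0, 4], "jaw": 0}
    - {"linear": [-0.022, 0.013, 0.002], "dr": [0, 0, 4], "jaw": 0}
    - {"linear": [-0.021, 0.015, 0.002], "dr": [0, 0, 4], "jaw": 0}
    - {"linear": [0, 0, 0], "dr": [0, 0, 0], "jaw": 0}

```text
clock: 2.15
tcp_pos: [0.4924, 0.3004, 0.1972]
orientation: [2.195, 2.246, -0.005]
contact_force: [0.3, 0.5, -0.1]
grip_width: 0.0855
```

```bash
python3 go.py .483 .314 .1 3.5 2
python3 - <<'E'
from h import *
from bench import viewer,monitor
c=viewer.calibration("wrist")
a=viewer.grab_frame("wrist")[:,:,::-1].copy(); cv2.imwrite("pics/w1.png",a)
print("opt centre",(-c["R"].T@c["t"]).round(3), proj(c,[.4833,.3138,.062]))
E
```

```text
clock 2.15 pos [492.4 300.4 197.2] yaw 1.32 tilt [-0.07 -0.17] F [ 0.3  0.5 -0.1] w 85.5
tool delta mm [14.1 -9.  97.2] turn [-0.1  0.2 -2.2]
{'linear': [0.007, -0.0045, 0.0486], 'dr': [-0.0, 0.1, -1.1]}
{'linear': [0.007, -0.0044, 0.0486], 'dr': [-0.0, 0.1, -1.1]}
opt centre [0.491 0.377 0.341] [308.61142079 204.48266308]
```

View pics/w1.png

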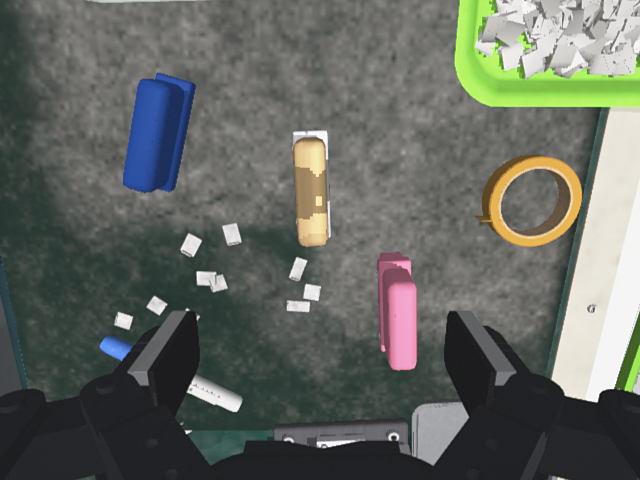

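Run:
```python
from h import *
from bench import viewer
c=viewer.calibration("wrist")
a=cv2.imread("pics/w1.png"); H,S,V=cv2.split(cv2.cvtColor(a,cv2.COLOR_BGR2HSV))
m=((H>10)&(H<28)&(S>50)&(V>60)); m[:120]=0;m[260:]=0;m[:,:280]=0;m[:,340:]=0
rect(c,cv2.morphologyEx(m.astype(np.uint8),cv2.MORPH_CLOSE,np.ones((5,5))),.058,200)
m=(V>150)&(S<40);m[:120]=0;m[250:]=0;m[:,:280]=0;m[:,335:]=0
ys,xs=np.nonzero(m); print(xs.min(),xs.max(),ys.min(),ys.max(), plane(c,[(xs.min(),ys.min()),(xs.max(),ys.min())],.028))
```

```text
[293, 137, 35, 110, 3359] ctr [483.3 321.9] size [21.6 75.2] ang 3.47
280 330 130 237 [[0.45988956 0.36195839]
 [0.49592205 0.36284622]]
```

Run:
```python
from h import *
from bench import viewer
c=viewer.calibration("top")
print(plane(c,[(407/7+160-.43,210+385/7)],.028), plane(c,[(372/7+160-.43,210+380/7),(162/7+160-.43,210+390/7)],.058))
w=viewer.calibration("wrist")
# check with the wrist: far tray corner/base features vs top: pink block top ends
print(plane(w,[(311,137),(313,247),(402,369),(396,254)],.060))
print(plane(c,[(457/7+160,210+185/7),(662/7+160,210+170/7)],.060))
```

```text
[[0.4874815  0.27617174]] [[0.48563082 0.28192794]
 [0.4838207  0.35350613]]
[[0.48304929 0.3597327 ]
 [0.48575977 0.28437141]
 [0.55637452 0.18668719]
 [0.5444934  0.28060886]]
[[0.55187654 0.25216698]
 [0.55544508 0.18191526]]
```

```bash
python3 go.py .4835 .319 .095 3.5 3
```

```text
clock 2.2 pos [491.5 301.9 197.2] yaw 1.48 tilt [-0.1  -0.13] F [-0.3 -0.1  0.4] w 85.2
tool delta mm [ 17.5  -7.4 102.2] turn [-0.1  0.1 -2. ]
{'linear': [0.0058, -0.0025, 0.0341], 'dr': [-0.0, 0.0, -0.7]}
{'linear': [0.0058, -0.0024, 0.0341], 'dr': [-0.0, 0.0, -0.7]}
{'linear': [0.0058, -0.0024, 0.0341], 'dr': [-0.0, 0.0, -0.7]}
```

>>> drive_tool:
  commands:
    - {"linear": [0.006, -0.002, 0.034], "dr": [0, 0, -1], "jaw": 0}
    - {"linear": [0.006, -0.002, 0.034], "dr": [0, 0, -1], "jaw": 0}
    - {"linear": [0.005, -0.002, 0.034], "dr": [0, 0, 0], "jaw": 0}
    - {"linear": [0, 0, 0], "dr": [0, 0, 0], "jaw": 0}

```text
clock: 2.7
tcp_pos: [0.4829, 0.3239, 0.0934]
orientation: [-2.143, -2.293, -0.001]
contact_force: [0.5, -0.6, 0.1]
grip_width: 0.0854
```

```bash
python3 go.py .4835 .319 .031 3.5 3
```

```text
clock 2.7 pos [482.9 323.9  93.4] yaw 3.9 tilt [-0.11  0.13] F [ 0.5 -0.6  0.1] w 85.4
tool delta mm [-5.1  0.3 62.4] turn [-0.1 -0.1  0.4]
{'linear': [-0.0017, 0.0001, 0.0208], 'dr': [-0.0, -0.0, 0.1]}
{'linear': [-0.0017, 0.0001, 0.0208], 'dr': [-0.0, -0.0, 0.1]}
{'linear': [-0.0017, 0.0001, 0.0208], 'dr': [-0.0, -0.0, 0.1]}
```

>>> drive_tool:
  commands:
    - {"linear": [-0.002, 0, 0.021], "dr": [0, 0, 0], "jaw": 0}
    - {"linear": [-0.002, 0, 0.021], "dr": [0, 0, 0], "jaw": 0}
    - {"linear": [-0.001, 0, 0.018], "dr": [0, 0, 0], "jaw": 0.3}
    - {"linear": [0, 0, 0.001], "dr": [0, 0, 0], "jaw": 0.8}
    - {"linear": [0, 0, 0], "dr": [0, 0, 0], "jaw": 1}
    - {"linear": [0, 0, 0], "dr": [0, 0, 0], "jaw": 1}
    - {"linear": [0, 0, 0], "dr": [0, 0, 0], "jaw": 1}
  force: 60

```text
clock: 3.58
tcp_pos: [0.4867, 0.3242, 0.038]
orientation: [-2.139, -2.297, -0.017]
contact_force: [0.3, 0.1, -1.9]
grip_width: 0.021
```

```bash
python3 go.py .4835 .319 .12 3.5 3;  python3 - <<'E'
from h import *
from bench import viewer
a=viewer.grab_frame("wrist")[:,:,::-1].copy(); cv2.imwrite("pics/w2.png",a)
E
```

```text
clock 3.58 pos [486.7 324.2  38. ] yaw 4.08 tilt [0.29 0.6 ] F [ 0.3  0.1 -1.9] w 21.0
tool delta mm [ -4.1  -3.  -82.1] turn [ 0.3 -0.6  0.6]
{'linear': [-0.0014, -0.001, -0.0274], 'dr': [0.1, -0.2, 0.2]}
{'linear': [-0.0015, -0.0011, -0.0273], 'dr': [0.1, -0.2, 0.2]}
{'linear': [-0.0016, -0.0011, -0.0273], 'dr': [0.1, -0.2, 0.2]}
```

View pics/w2.png

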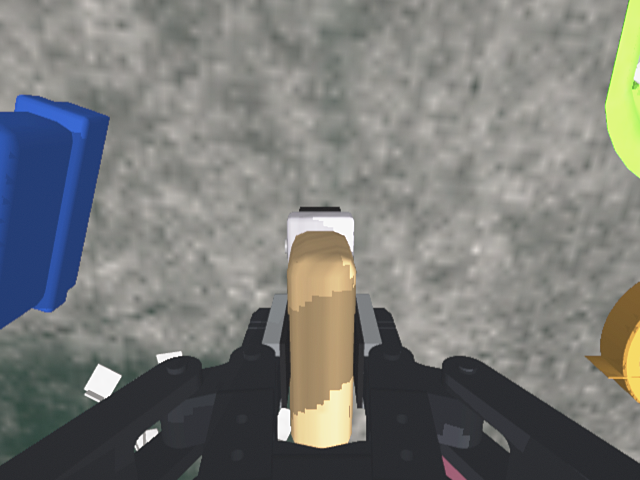

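>>> drive_tool:
  commands:
    - {"linear": [0, 0, -0.027], "dr": [0, 0, 0], "jaw": 1}
    - {"linear": [0, 0, -0.027], "dr": [0, 0, 0], "jaw": 1}
    - {"linear": [0, 0, -0.027], "dr": [0, 0, 0], "jaw": 1}
    - {"linear": [0, 0, -0.025], "dr": [0, 0, 0], "jaw": 1}

```text
clock: 4.12
tcp_pos: [0.4843, 0.3218, 0.1449]
orientation: [-2.138, -2.296, -0.009]
contact_force: [0.3, -0.1, -2.0]
grip_width: 0.0212
```

```bash
python3 go.py .4563 .0095 .15 4.5 8
```

```text
clock 4.12 pos [484.3 321.8 144.9] yaw 4.08 tilt [0.04 0.39] F [ 0.3 -0.1 -2. ] w 21.2
tool delta mm [-309.5  -50.1   -7.3] turn [ 0.1 -0.4 -0.4]
{'linear': [-0.0387, -0.0063, -0.0009], 'dr': [0.0, -0.0, -0.1]}
{'linear': [-0.0387, -0.0063, -0.0009], 'dr': [0.0, -0.0, -0.1]}
{'linear': [-0.0387, -0.0063, -0.0008], 'dr': [0.0, -0.0, -0.1]}
{'linear': [-0.0387, -0.0064, -0.0008], 'dr': [0.0, -0.0, -0.1]}
{'linear': [-0.0387, -0.0064, -0.0008], 'dr': [0.0, -0.0, -0.1]}
{'linear': [-0.0387, -0.0064, -0.0007], 'dr': [0.0, -0.0, -0.1]}
{'linear': [-0.0387, -0.0065, -0.0007], 'dr': [0.0, -0.0, -0.1]}
{'linear': [-0.0386, -0.0065, -0.0007], 'dr': [0.0, -0.0, -0.1]}
```

>>> drive_tool:
  commands:
    - {"linear": [-0.03, -0.005, -0.001], "dr": [0, 0, 0], "jaw": 1}
    - {"linear": [-0.039, -0.006, -0.001], "dr": [0, 0, 0], "jaw": 1}
    - {"linear": [-0.039, -0.006, -0.001], "dr": [0, 0, 0], "jaw": 1}
    - {"linear": [-0.039, -0.006, -0.001], "dr": [0, 0, 0], "jaw": 1}
    - {"linear": [-0.039, -0.006, -0.001], "dr": [0, 0, 0], "jaw": 1}
    - {"linear": [-0.039, -0.006, -0.001], "dr": [0, 0, 0], "jaw": 1}
    - {"linear": [-0.039, -0.007, -0.001], "dr": [0, 0, 0], "jaw": 1}
    - {"linear": [-0.03, -0.006, -0.001], "dr": [0, 0, 0], "jaw": 1}

```text
clock: 5.12
tcp_pos: [0.4578, 0.0198, 0.1532]
orientation: [-2.133, -2.302, -0.022]
contact_force: [0.3, 1.1, -0.8]
grip_width: 0.0209
```

```bash
python3 go.py .4563 .0095 .15 4.5 1
```

```text
clock 5.12 pos [457.8  19.8 153.2] yaw 4.37 tilt [0.39 0.72] F [ 0.3  1.1 -0.8] w 20.9
tool delta mm [-10.2  -2.3   3.1] turn [ 0.4 -0.7 -0.1]
{'linear': [-0.0102, -0.0023, 0.0031], 'dr': [0.4, -0.7, -0.1]}
```

>>> drive_tool:
  commands:
    - {"linear": [-0.008, -0.002, 0.003], "dr": [0, 0, 0], "jaw": 1}
    - {"linear": [0, 0, 0], "dr": [0.4, -0.7, 0], "jaw": 1}

```text
clock: 5.38
tcp_pos: [0.4557, 0.0096, 0.1502]
orientation: [2.14, 2.299, 0.0]
contact_force: [0.8, 0.4, -1.3]
grip_width: 0.021
```

```bash
python3 go.py .4563 .0095 .15 4.5 1
python3 - <<'E'
from h import *
from bench import viewer
c=viewer.calibration("wrist")
a=viewer.grab_frame("wrist")[:,:,::-1].copy(); cv2.imwrite("pics/w3.png",a)
a=viewer.grab_frame("top")[:,:,::-1].copy(); cv2.imwrite("pics/t3.png",cv2.resize(a[160:290,270:390],None,fx=4.5,fy=4.5,interpolation=cv2.INTER_CUBIC))
E
```

```text
clock 5.38 pos [455.7   9.6 150.2] yaw 4.09 tilt [ 0.03 -0.02] F [ 0.8  0.4 -1.3] w 21.0
tool delta mm [-0.1  0.6  0.2] turn [ 0.   0.  -0.4]
{'linear': [-0.0001, 0.0006, 0.0002], 'dr': [0.0, 0.0, -0.4]}
```

View pics/w3.png

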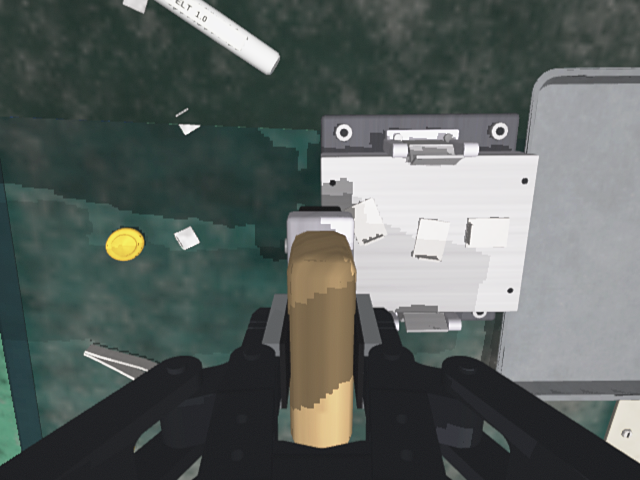

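View pics/t3.png

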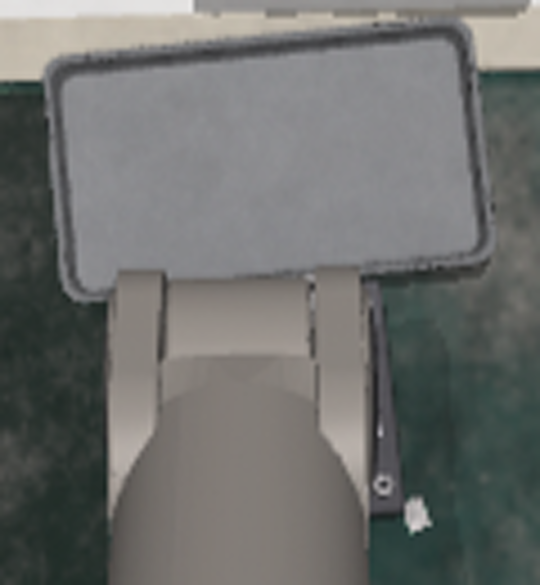

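Run:
```python
from h import *
from bench import viewer
c=viewer.calibration("wrist"); t=np.radians(4.5)
def loc(P): 
    d=np.array(P)*1000-[520.4,10.5]; return np.c_[d@[np.cos(t),np.sin(t)],d@[-np.sin(t),np.cos(t)]].round(1)
print("face TL TR BR",plane(c,[(321,156),(538,155),(521,312)],.04)*1000,loc(plane(c,[(321,156),(538,155),(521,312)],.04)))
print("catch noses",loc(plane(c,[(432,163),(425,311)],.048)))
print("holder +y edge",loc(plane(c,[(288,214),(355,213)],.140)), "sole", loc(plane(c,[(300,207),(341,207)],.128)))
print("clip pts",loc(plane(c,[(352,204),(377,197),(387,237),(363,245),(418,219),(449,219),(417,258),(445,262),(467,217),(508,217),(508,248),(468,247)],.046)))
```

```text
face TL TR BR [[452.79414043  59.9495049 ]
 [581.8001437   69.98512735]
 [593.66959963 -33.01797842]] [[-63.5  54.6]
 [ 65.9  54.5]
 [ 69.6 -49.1]]
catch noses [[  0.9  51.1]
 [  3.2 -43.9]]
holder +y edge [[-76.2  43.9]
 [-51.   44.2]] sole [[-72.2  43.8]
 [-55.7  43.7]]
clip pts [[-45.   26.6]
 [-30.1  30.8]
 [-23.1   5.7]
 [-37.8   0.6]
 [ -4.7  17.1]
 [ 14.2  16.9]
 [ -3.8  -8.2]
 [ 14.  -10.9]
 [ 25.   18.1]
 [ 50.   18. ]
 [ 52.5  -1.9]
 [ 27.5  -1.1]]
```

>>> drive_tool:
  commands:
    - {"linear": [0, 0, 0.03], "dr": [0, 0, 0], "jaw": 1}
    - {"linear": [0, 0, 0.03], "dr": [0, 0, 0], "jaw": 1}
    - {"linear": [0, 0, 0.008], "dr": [0, 0, 0], "jaw": 1}
    - {"linear": [0, 0, 0.001], "dr": [0, 0, 0], "jaw": 1}

```text
clock: 5.98
tcp_pos: [0.4593, 0.0171, 0.0805]
orientation: [2.125, 2.311, 0.006]
contact_force: [0.6, 0.1, -1.7]
grip_width: 0.0213
```

```bash
python3 go.py .4563 .0095 .078 4.5 1
```

```text
clock 5.97 pos [459.3  17.1  80.5] yaw 4.81 tilt [0.23 0.1 ] F [ 0.6  0.1 -1.7] w 21.3
tool delta mm [-7.3 -3.6  2.4] turn [ 0.2 -0.1  0.3]
{'linear': [-0.0073, -0.0036, 0.0024], 'dr': [0.2, -0.1, 0.3]}
```

>>> drive_tool:
  commands:
    - {"linear": [-0.007, -0.003, 0], "dr": [0.2, -0.1, 0.3], "jaw": 1}
    - {"linear": [0, 0, 0.002], "dr": [0, 0, 0], "jaw": 1}

```text
clock: 6.22
tcp_pos: [0.4579, 0.01, 0.0798]
orientation: [2.13, 2.306, 0.003]
contact_force: [0.0, 0.4, -2.1]
grip_width: 0.0207
```

```bash
python3 go.py .4563 .0095 .078 4.5 1
```

```text
clock 6.22 pos [457.9  10.   79.8] yaw 4.54 tilt [0.17 0.01] F [ 0.   0.4 -2.1] w 20.7
tool delta mm [-0.3 -1.7  1.8] turn [ 0.2 -0.   0. ]
{'linear': [-0.0003, -0.0017, 0.0018], 'dr': [0.2, -0.0, 0.0]}
```

>>> drive_tool:
  commands:
    - {"linear": [0, 0, 0.002], "dr": [0, 0, 0], "jaw": 1}
    - {"linear": [0, 0, 0.001], "dr": [0, 0, 0], "jaw": 1}

```text
clock: 6.48
tcp_pos: [0.4585, 0.01, 0.0774]
orientation: [2.13, 2.305, 0.006]
contact_force: [-1.3, -0.4, 0.0]
grip_width: 0.0208
```

```bash
python3 go.py .5901 .0205 .078 4.5 8
```

```text
clock 6.47 pos [458.5  10.   77.4] yaw 4.51 tilt [0.27 0.05] F [-1.3 -0.4  0. ] w 20.8
tool delta mm [2.00e-01 1.32e+02 1.00e-01] turn [ 0.3 -0.   0. ]
{'linear': [0.0, 0.0165, 0.0], 'dr': [0.0, -0.0, 0.0]}
{'linear': [0.0, 0.0165, -0.0], 'dr': [0.0, -0.0, 0.0]}
{'linear': [0.0, 0.0165, -0.0], 'dr': [0.0, -0.0, 0.0]}
{'linear': [0.0, 0.0165, -0.0], 'dr': [0.0, -0.0, 0.0]}
{'linear': [0.0, 0.0165, -0.0], 'dr': [0.0, -0.0, 0.0]}
{'linear': [0.0, 0.0165, -0.0], 'dr': [0.0, -0.0, 0.0]}
{'linear': [0.0, 0.0165, -0.0001], 'dr': [0.0, -0.0, 0.0]}
{'linear': [0.0, 0.0165, -0.0001], 'dr': [0.0, -0.0, 0.0]}
```

Touching the face lightly (≈1.5 N). Sweep begins.

>>> drive_tool:
  commands:
    - {"linear": [0, 0.012, 0.0], "dr": [0, 0, 0], "jaw": 1}
    - {"linear": [0, 0.016, 0], "dr": [0, 0, 0], "jaw": 1}
    - {"linear": [0, 0.016, 0], "dr": [0, 0, 0], "jaw": 1}

```text
clock: 6.85
tcp_pos: [0.5028, 0.0136, 0.0776]
orientation: [2.132, 2.307, 0.004]
contact_force: [-0.4, 0.3, -1.7]
grip_width: 0.021
```

```bash
python3 go.py .5901 .0205 .078 4.5 5;  python3 - <<'E'
from h import *
from bench import viewer
a=viewer.grab_frame("wrist")[:,:,::-1].copy(); cv2.imwrite("pics/w4.png",a)
E
```

```text
clock 6.85 pos [502.8  13.6  77.6] yaw 4.5 tilt [0.13 0.09] F [-0.4  0.3 -1.7] w 21.0
tool delta mm [ 0.1 87.6 -0.1] turn [ 0.1 -0.1  0. ]
{'linear': [0.0, 0.0175, -0.0], 'dr': [0.0, -0.0, 0.0]}
{'linear': [0.0, 0.0175, -0.0], 'dr': [0.0, -0.0, 0.0]}
{'linear': [0.0, 0.0175, -0.0], 'dr': [0.0, -0.0, 0.0]}
{'linear': [0.0, 0.0175, -0.0001], 'dr': [0.0, -0.0, 0.0]}
{'linear': [0.0, 0.0175, -0.0001], 'dr': [0.0, -0.0, 0.0]}
```

View pics/w4.png

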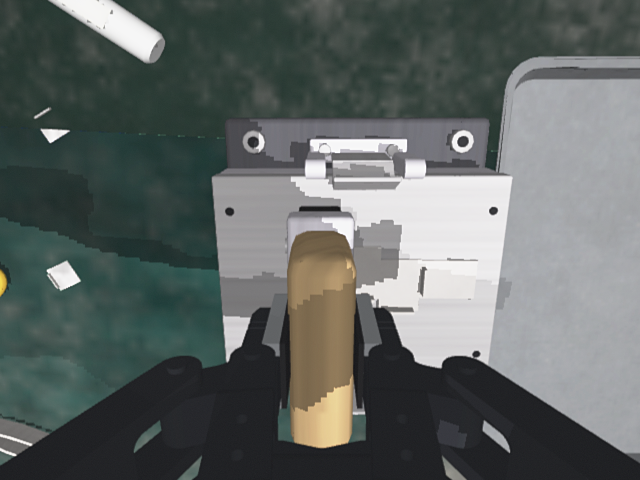

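>>> drive_tool:
  commands:
    - {"linear": [0, 0.018, 0.0], "dr": [0, 0, 0], "jaw": 1}
    - {"linear": [0, 0.02, 0], "dr": [0, 0, 0], "jaw": 1}
    - {"linear": [0, 0.02, 0], "dr": [0, 0, 0], "jaw": 1}
    - {"linear": [0, 0.02, 0], "dr": [0, 0, 0], "jaw": 1}
    - {"linear": [0, 0.014, 0], "dr": [0, 0, 0], "jaw": 1}

```text
clock: 7.52
tcp_pos: [0.6013, 0.0219, 0.0773]
orientation: [2.129, 2.306, 0.006]
contact_force: [0.4, -0.4, -2.1]
grip_width: 0.0212
```

```bash
python3 go.py .5901 .0205 .078 4.5 1;  python3 - <<'E'
from h import *
from bench import viewer
a=viewer.grab_frame("wrist")[:,:,::-1].copy(); cv2.imwrite("pics/w5.png",a)
a=viewer.grab_frame("scene")[:,:,::-1].copy(); cv2.imwrite("pics/s5.png",cv2.resize(a[170:290,250:420],None,fx=4.5,fy=4.5,interpolation=cv2.INTER_CUBIC))
E
```

```text
clock 7.53 pos [601.3  21.9  77.3] yaw 4.58 tilt [0.27 0.06] F [ 0.4 -0.4 -2.1] w 21.2
tool delta mm [ -0.5 -11.3  -0.8] turn [ 0.3 -0.   0.1]
{'linear': [-0.0005, -0.0113, -0.0008], 'dr': [0.3, -0.0, 0.1]}
```

View pics/w5.png

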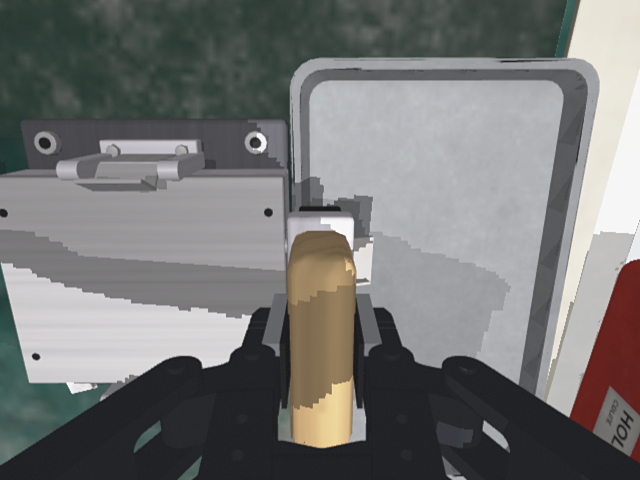

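View pics/s5.png

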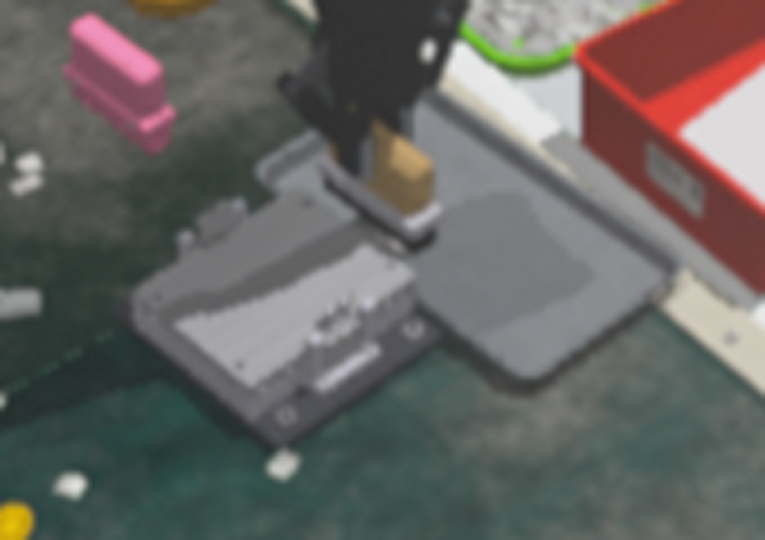

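>>> drive_tool:
  commands:
    - {"linear": [0, 0, -0.025], "dr": [0, 0, 0], "jaw": 1}
    - {"linear": [0, 0, -0.03], "dr": [0, 0, 0], "jaw": 1}
    - {"linear": [0, 0, -0.03], "dr": [0, 0, 0], "jaw": 1}
    - {"linear": [0.03, 0, -0.01], "dr": [0, 0, 0], "jaw": 1}
    - {"linear": [0.039, 0, 0], "dr": [0, 0, 0], "jaw": 1}
    - {"linear": [0.04, 0, 0], "dr": [0, 0, 0], "jaw": 1}

```text
clock: 8.38
tcp_pos: [0.5879, 0.1269, 0.1739]
orientation: [2.142, 2.298, -0.002]
contact_force: [1.0, 0.1, -1.5]
grip_width: 0.0211
```

```bash
python3 go.py .4835 .322 .15 3.5 8;  python3 - <<'E'
from h import *
from bench import viewer
a=viewer.grab_frame("scene")[:,:,::-1].copy(); cv2.imwrite("pics/s6.png",cv2.resize(a[170:290,250:420],None,fx=4.5,fy=4.5,interpolation=cv2.INTER_CUBIC))
a=viewer.grab_frame("top")[:,:,::-1].copy(); cv2.imwrite("pics/t6.png",cv2.resize(a[160:290,270:390],None,fx=4.5,fy=4.5,interpolation=cv2.INTER_CUBIC))
E
```

```text
clock 8.38 pos [587.9 126.9 173.9] yaw 4.02 tilt [-0.03 -0.06] F [ 1.   0.1 -1.5] w 21.1
tool delta mm [201.9 -90.5  23.8] turn [-0.   0.1  0.5]
{'linear': [0.0252, -0.0113, 0.003], 'dr': [-0.0, 0.0, 0.1]}
{'linear': [0.0252, -0.0113, 0.003], 'dr': [-0.0, 0.0, 0.1]}
{'linear': [0.0252, -0.0114, 0.003], 'dr': [-0.0, 0.0, 0.1]}
{'linear': [0.0252, -0.0114, 0.003], 'dr': [-0.0, 0.0, 0.1]}
{'linear': [0.0252, -0.0114, 0.003], 'dr': [-0.0, 0.0, 0.1]}
{'linear': [0.0252, -0.0115, 0.003], 'dr': [-0.0, 0.0, 0.1]}
{'linear': [0.0252, -0.0115, 0.003], 'dr': [-0.0, 0.0, 0.1]}
{'linear': [0.0251, -0.0115, 0.003], 'dr': [-0.0, 0.0, 0.1]}
```

View pics/s6.png

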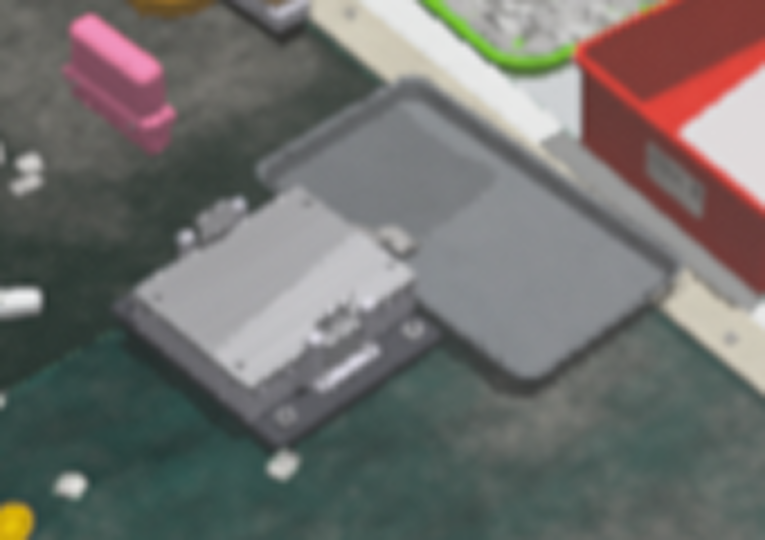

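View pics/t6.png

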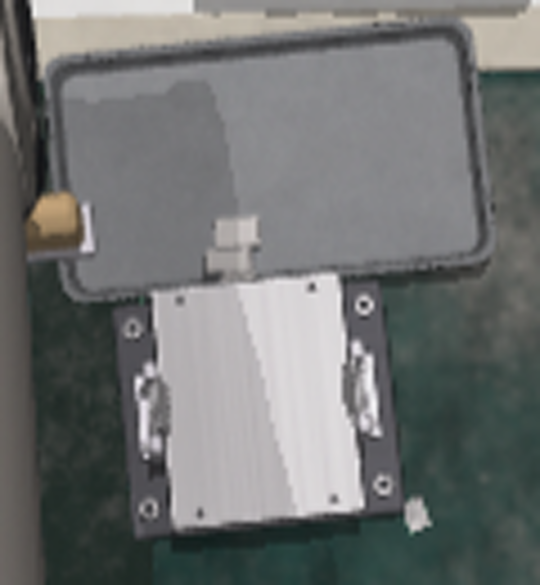

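>>> drive_tool:
  commands:
    - {"linear": [0.025, -0.011, 0], "dr": [0, 0, 0], "jaw": 1}
    - {"linear": [0.026, -0.012, 0], "dr": [0, 0, 0], "jaw": 1}
    - {"linear": [0.026, -0.012, 0], "dr": [0, 0, 0], "jaw": 1}
    - {"linear": [0.026, -0.012, 0], "dr": [0, 0, 0], "jaw": 1}
    - {"linear": [0.026, -0.012, 0], "dr": [0, 0, 0], "jaw": 1}
    - {"linear": [0.025, -0.011, 0], "dr": [0, 0, 0], "jaw": 1}
    - {"linear": [0.02, -0.01, 0.0], "dr": [0, 0, 0], "jaw": 1}
    - {"linear": [0, 0, 0.02], "dr": [0, 0, 0], "jaw": 1}

```text
clock: 9.48
tcp_pos: [0.4869, 0.2989, 0.1526]
orientation: [-2.134, -2.301, 0.006]
contact_force: [0.8, -1.0, -2.1]
grip_width: 0.021
```

```bash
python3 go.py .4845 .322 .06 3.5 4
```

```text
clock 9.47 pos [486.9 298.9 152.6] yaw 4.32 tilt [-0.32 -0.02] F [ 0.8 -1.  -2.1] w 21.0
tool delta mm [23.2 -0.1 92.7] turn [-0.3 -0.   0.8]
{'linear': [0.0058, -0.0, 0.0232], 'dr': [-0.1, -0.0, 0.2]}
{'linear': [0.0058, -0.0001, 0.0232], 'dr': [-0.1, -0.0, 0.2]}
{'linear': [0.0058, -0.0001, 0.0232], 'dr': [-0.1, -0.0, 0.2]}
{'linear': [0.0058, -0.0002, 0.0232], 'dr': [-0.1, -0.0, 0.2]}
```

>>> drive_tool:
  commands:
    - {"linear": [0.006, 0, 0.023], "dr": [0, 0, 0], "jaw": 1}
    - {"linear": [0.006, 0, 0.023], "dr": [0, 0, 0], "jaw": 1}
    - {"linear": [0.005, 0, 0.023], "dr": [0, 0, 0], "jaw": 1}
    - {"linear": [0.003, 0, 0.02], "dr": [-0.3, 0, 0.8], "jaw": 1}
    - {"linear": [0, 0, 0.0], "dr": [0, 0, 0], "jaw": 1}

```text
clock: 10.1
tcp_pos: [0.4817, 0.3142, 0.0595]
orientation: [-2.154, -2.286, 0.01]
contact_force: [0.6, -0.1, -2.3]
grip_width: 0.0207
```

```bash
python3 go.py .4845 .322 .038 3.5 4
```

```text
clock 10.1 pos [481.7 314.2  59.5] yaw 3.41 tilt [-0.27 -0.25] F [ 0.6 -0.1 -2.3] w 20.7
tool delta mm [ 7.7  3.4 21.4] turn [-0.3  0.2 -0.1]
{'linear': [0.0019, 0.0008, 0.0054], 'dr': [-0.1, 0.1, -0.0]}
{'linear': [0.0019, 0.0008, 0.0054], 'dr': [-0.1, 0.1, -0.0]}
{'linear': [0.0019, 0.0008, 0.0054], 'dr': [-0.1, 0.1, -0.0]}
{'linear': [0.0019, 0.0008, 0.0054], 'dr': [-0.1, 0.1, -0.0]}
```

>>> drive_tool:
  commands:
    - {"linear": [0.002, 0.001, 0.006], "dr": [-0.3, 0.2, 0], "jaw": 1}
    - {"linear": [0.002, 0.001, 0.006], "dr": [0, 0, 0], "jaw": 1}
    - {"linear": [0.0, 0.0, 0.006], "dr": [0, 0, 0], "jaw": 1}
    - {"linear": [0.0, 0, 0.003], "dr": [0, 0, 0], "jaw": 1}
    - {"linear": [0, 0, 0.002], "dr": [0, 0, 0], "jaw": 1}

```text
clock: 10.72
tcp_pos: [0.4851, 0.3182, 0.0375]
orientation: [2.154, 2.285, 0.006]
contact_force: [-0.6, -0.4, -1.0]
grip_width: 0.021
```

```bash
python3 go.py .4845 .322 .038 3.5 1
```

```text
clock 10.72 pos [485.1 318.2  37.5] yaw 3.37 tilt [0.19 0.1 ] F [-0.6 -0.4 -1. ] w 21.0
tool delta mm [ 3.8 -0.4 -0.5] turn [ 0.2 -0.1 -0.1]
{'linear': [0.0038, -0.0004, -0.0005], 'dr': [0.2, -0.1, -0.1]}
```

>>> drive_tool:
  commands:
    - {"linear": [0, 0, 0], "dr": [0, 0, 0], "jaw": 0.5}
    - {"linear": [0, 0, 0], "dr": [0, 0, 0], "jaw": 0.2}
    - {"linear": [0, 0, 0], "dr": [0, 0, 0], "jaw": 0}
    - {"linear": [0, 0, 0], "dr": [0, 0, 0], "jaw": 0}
    - {"linear": [0, 0, -0.02], "dr": [0, 0, 0], "jaw": 0}
    - {"linear": [0, 0, -0.035], "dr": [0, 0, 0], "jaw": 0}
    - {"linear": [0, 0, -0.04], "dr": [0, 0, 0], "jaw": 0}
    - {"linear": [0, 0, -0.04], "dr": [0, 0, 0], "jaw": 0}

```text
clock: 11.72
tcp_pos: [0.4842, 0.317, 0.1783]
orientation: [2.155, 2.284, 0.002]
contact_force: [1.1, 0.9, -0.1]
grip_width: 0.0852
```

```bash
python3 go.py .583 -.05 .25 4.5 10
python3 - <<'E'
from h import *
from bench import viewer
a=viewer.grab_frame("wrist")[:,:,::-1].copy(); cv2.imwrite("pics/w7.png",a)
E
```

```text
clock 11.72 pos [484.2 317.  178.3] yaw 3.32 tilt [ 0.11 -0.  ] F [ 1.1  0.9 -0.1] w 85.2
tool delta mm [-372.2   77.5  -71.5] turn [ 0.1  0.  -1.2]
{'linear': [-0.0372, 0.0078, -0.0071], 'dr': [0.0, 0.0, -0.1]}
{'linear': [-0.0372, 0.0077, -0.0072], 'dr': [0.0, 0.0, -0.1]}
{'linear': [-0.0372, 0.0076, -0.0072], 'dr': [0.0, 0.0, -0.1]}
{'linear': [-0.0373, 0.0075, -0.0072], 'dr': [0.0, 0.0, -0.1]}
{'linear': [-0.0373, 0.0074, -0.0072], 'dr': [0.0, 0.0, -0.1]}
{'linear': [-0.0373, 0.0074, -0.0072], 'dr': [0.0, 0.0, -0.1]}
{'linear': [-0.0373, 0.0073, -0.0072], 'dr': [0.0, 0.0, -0.1]}
{'linear': [-0.0373, 0.0072, -0.0072], 'dr': [0.0, 0.0, -0.1]}
{'linear': [-0.0373, 0.0071, -0.0072], 'dr': [0.0, 0.0, -0.1]}
{'linear': [-0.0374, 0.0071, -0.0072], 'dr': [0.0, 0.0, -0.1]}
```

View pics/w7.png

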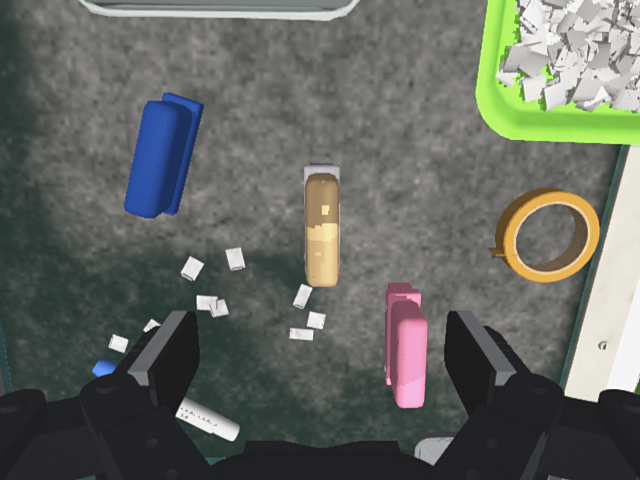

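>>> drive_tool:
  commands:
    - {"linear": [-0.037, 0.007, -0.005], "dr": [0, 0, 0], "jaw": 0}
    - {"linear": [-0.038, 0.007, -0.005], "dr": [0, 0, 0], "jaw": 0}
    - {"linear": [-0.038, 0.007, -0.005], "dr": [0, 0, 0], "jaw": 0}
    - {"linear": [-0.038, 0.007, -0.005], "dr": [0, 0, 0], "jaw": 0}
    - {"linear": [-0.038, 0.007, -0.005], "dr": [0, 0, 0], "jaw": 0}
    - {"linear": [-0.038, 0.007, -0.005], "dr": [0, 0, 0], "jaw": 0}
    - {"linear": [-0.038, 0.007, -0.005], "dr": [0, 0, 0], "jaw": 0}
    - {"linear": [-0.038, 0.007, -0.005], "dr": [0, 0, 0], "jaw": 0}

```text
clock: 12.78
tcp_pos: [0.5638, 0.014, 0.235]
orientation: [2.148, 2.287, 0.042]
contact_force: [1.0, 0.3, -0.8]
grip_width: 0.0855
```

>>> drive_tool:
  commands:
    - {"linear": [-0.038, 0, 0], "dr": [0, 0, 0], "jaw": 0}
    - {"linear": [-0.02, 0, 0], "dr": [0, 0, 0], "jaw": 0}
    - {"linear": [0, 0, 0], "dr": [0, 0, 0], "jaw": 0}

```text
clock: 13.15
tcp_pos: [0.568, -0.0503, 0.2384]
orientation: [2.153, 2.277, 0.047]
contact_force: [-0.7, 1.3, -0.3]
grip_width: 0.0856
```

```bash
python3 go.py .583 -.05 .25 4.5 1
python3 - <<'E'
from h import *
from bench import viewer
c=viewer.calibration("wrist"); np.savez("cw8.npz",**c)
a=viewer.grab_frame("wrist")[:,:,::-1].copy(); cv2.imwrite("pics/w8.png",a)
E
```

```text
clock 13.15 pos [568.  -50.3 238.4] yaw 3.18 tilt [1.51 0.96] F [-0.7  1.3 -0.3] w 85.6
tool delta mm [ -0.3  15.3 -11.2] turn [ 1.6 -0.9 -1.3]
{'linear': [-0.0003, 0.0153, -0.0112], 'dr': [1.6, -0.9, -1.3]}
```

View pics/w8.png

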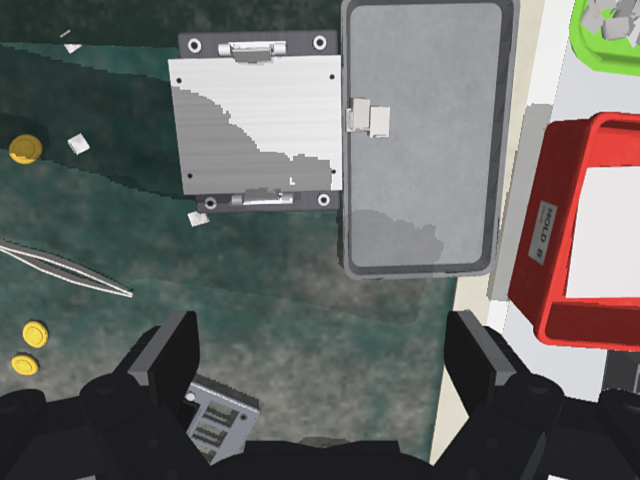

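Run:
```python
import cv2
a=cv2.imread("pics/w8.png"); cv2.imwrite("pics/w8z.png",cv2.resize(a[80:155,320:420],None,fx=8,fy=8,interpolation=cv2.INTER_CUBIC))
cv2.imwrite("pics/w8y.png",cv2.resize(a[25:215,150:370],None,fx=3.6,fy=3.1,interpolation=cv2.INTER_CUBIC))
```

```text
(no output)
```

View pics/w8z.png

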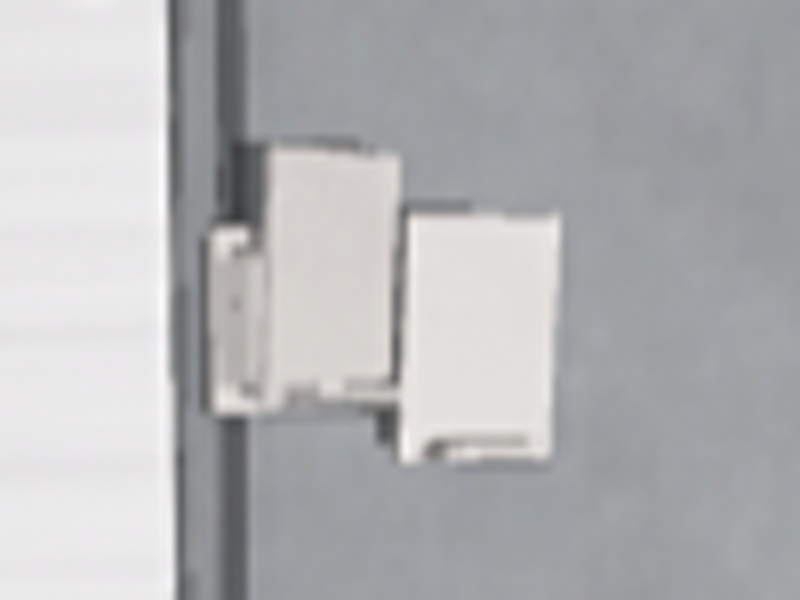

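View pics/w8y.png

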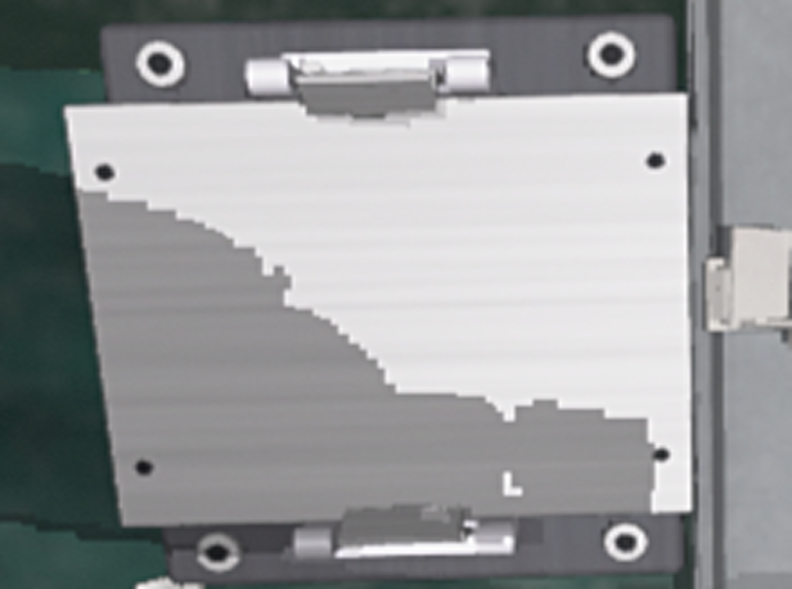

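Run:
```python
from h import *
from bench import viewer
t=viewer.calibration("top"); w=dict(np.load("cw8.npz"))
W=np.array([(104,172),(655,160),(661,455),(143,467)])/[3.6,3.1]+[150,25]-[.36,.34]
T=np.array([(180,300),(312,287),(333,499),(200,513)])/4.5+[270,160]-.39
for n,c,q,o in(("w",w,W,[0,1,2,3]),("t",t,T,[0,1,2,3])):
    P=plane(c,q,.04)*1000
    e=[np.degrees(np.arctan2(*(P[j]-P[i])[::-1])) for i,j in ((0,1),(1,2),(2,3),(3,0))]
    print(n,P.round(1).tolist(),P.mean(0).round(1),np.round(e,1),np.linalg.norm(P-np.roll(P,-1,0),axis=1).round(1))
print("clip edge",plane(w,[(346,120),(345,130)],.02)*1000, "base end x at y=15 ~",520.4+65)
```

```text
w [[459.8, 43.5], [575.8, 52.9], [581.6, -19.4], [465.7, -28.4]] [520.7  12.1] [   4.6  -85.4 -175.6   94.6] [116.4  72.5 116.3  72.2]
t [[575.7, 50.7], [581.2, -20.8], [465.9, -29.2], [459.9, 41.8]] [520.7  10.6] [ -85.6 -175.8   94.8    4.4] [ 71.7 115.6  71.3 116.1]
clip edge [[590.84187446  21.18221868]
 [590.57235411  13.08053286]] base end x at y=15 ~ 585.4
```

```bash
python3 go.py .438 -.288 .17 -24.7 8
python3 - <<'E'
from h import *
from bench import viewer
t=viewer.calibration("top"); print(plane(t,[(481,198)],.138),plane(t,[(474,228)],.0))
E
```

```text
clock 13.2 pos [568.1 -49.1 238.3] yaw 3.27 tilt [1.51 0.99] F [0.2 0.5 0.8] w 85.5
tool delta mm [-232.1 -145.3   60.7] turn [ 1.3 -1.3 28. ]
{'linear': [-0.029, -0.0182, 0.0076], 'dr': [0.2, -0.2, 3.5]}
{'linear': [-0.03, -0.0163, 0.0077], 'dr': [0.2, -0.2, 3.5]}
{'linear': [-0.031, -0.0145, 0.0078], 'dr': [0.2, -0.2, 3.5]}
{'linear': [-0.0318, -0.0125, 0.008], 'dr': [0.2, -0.2, 3.5]}
{'linear': [-0.0324, -0.0105, 0.0081], 'dr': [0.2, -0.2, 3.5]}
{'linear': [-0.033, -0.0085, 0.0082], 'dr': [0.2, -0.2, 3.5]}
{'linear': [-0.0334, -0.0065, 0.0083], 'dr': [0.2, -0.2, 3.5]}
{'linear': [-0.0337, -0.0044, 0.0084], 'dr': [0.2, -0.2, 3.5]}
[[ 0.61273703 -0.34269637]] [[ 0.56942638 -0.3571017 ]]
```

>>> drive_tool:
  commands:
    - {"linear": [-0.029, -0.018, 0.005], "dr": [0.2, -0.2, 3.5], "jaw": 0}
    - {"linear": [-0.03, -0.016, 0.006], "dr": [0.2, -0.2, 3.5], "jaw": 0}
    - {"linear": [-0.031, -0.015, 0.007], "dr": [0.2, -0.2, 3.5], "jaw": 0}
    - {"linear": [-0.032, -0.013, 0.008], "dr": [0.2, -0.2, 3.5], "jaw": 0}
    - {"linear": [-0.032, -0.011, 0.008], "dr": [0.2, -0.2, 3.5], "jaw": 0}
    - {"linear": [-0.033, -0.009, 0.008], "dr": [0.2, -0.2, 3.5], "jaw": 0}
    - {"linear": [-0.033, -0.007, 0.008], "dr": [0.2, -0.2, 3.5], "jaw": 0}
    - {"linear": [-0.02, -0.004, 0.008], "dr": [0.2, -0.2, 3.5], "jaw": 0}

```text
clock: 14.2
tcp_pos: [0.4292, -0.2822, 0.1738]
orientation: [-2.667, -1.657, 0.013]
contact_force: [0.5, 0.2, -0.3]
grip_width: 0.0856
```

```bash
python3 go.py .438 -.288 .17 -24.7 1
python3 - <<'E'
from h import *
from bench import viewer
c=viewer.calibration("wrist"); np.savez("cw9.npz",**c)
a=viewer.grab_frame("wrist")[:,:,::-1].copy(); cv2.imwrite("pics/w9.png",a)
E
```

```text
clock 14.2 pos [ 429.2 -282.2  173.8] yaw -26.31 tilt [-0.45 -0.17] F [ 0.5  0.2 -0.3] w 85.6
tool delta mm [-1.2 10.5  3.8] turn [-0.3  0.3 -1.6]
{'linear': [-0.0012, 0.0105, 0.0038], 'dr': [-0.3, 0.3, -1.6]}
```

View pics/w9.png

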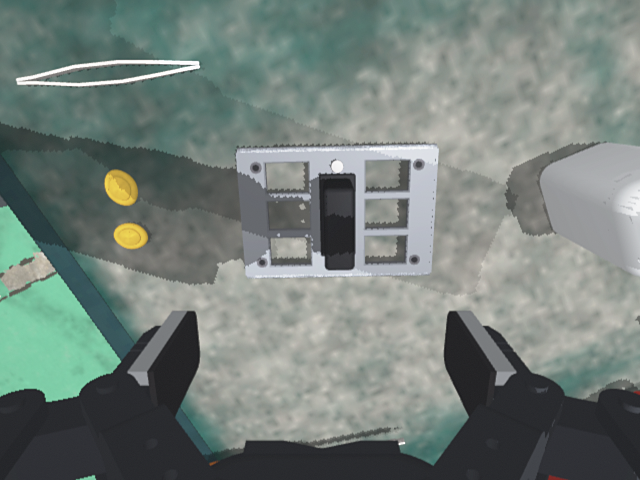

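Run:
```python
from h import *
from bench import viewer
c=dict(np.load("cw9.npz")); a=cv2.imread("pics/w9.png",0).astype(float)
q=[]
for x,y in [(256,168),(418,164),(414,259),(262,262)]:
    s=a[y-7:y+8,x-7:x+8]; wt=np.clip(np.median(s)-25-s,0,None); g=np.mgrid[-7:8,-7:8]
    q.append((x+(wt*g[1]).sum()/wt.sum(),y+(wt*g[0]).sum()/wt.sum()))
print(np.round(q,1))
P=plane(c,q,.015)*1000
print(P.round(1),P.mean(0),[np.degrees(np.arctan2(*(P[j]-P[i])[::-1])).round(1) for i,j in ((0,1),(1,2),(2,3),(3,0))],np.linalg.norm(P-np.roll(P,-1,0),axis=1).round(1))
t=viewer.calibration("top")
T=np.array([(252,95),(443,177),(320,484),(126,400)])/7+[410,240]-.43
P=plane(t,T,.015)*1000
print(P.round(1),P.mean(0),[np.degrees(np.arctan2(*(P[j]-P[i])[::-1])).round(1) for i,j in ((0,1),(1,2),(2,3),(3,0))],np.linalg.norm(P-np.roll(P,-1,0),axis=1).round(1))
```

```text
[[255.2 167.6]
 [418.3 164.3]
 [413.9 259.3]
 [261.1 261.4]]
[[ 400.6 -229.5]
 [ 506.  -279.1]
 [ 475.4 -344.4]
 [ 369.9 -294.2]] [ 437.96509634 -286.81716032] [np.float64(-25.2), np.float64(-115.1), np.float64(154.6), np.float64(64.6)] [116.4  72.1 116.8  71.6]
[[ 505.8 -280.1]
 [ 475.4 -344.8]
 [ 370.3 -295.9]
 [ 400.5 -230.8]] [ 437.99046829 -287.89608262] [np.float64(-115.1), np.float64(155.1), np.float64(65.1), np.float64(-25.1)] [ 71.4 116.   71.7 116.2]
```

```bash
python3 go.py .438 -.2874 .09 -25.1 3
```

```text
clock 14.25 pos [ 427.2 -283.8  173. ] yaw -26.58 tilt [-0.58 -0.21] F [-2.6 -1.3  1.1] w 85.4
tool delta mm [ 2.2 11.9 82.9] turn [-0.4  0.4 -1.5]
{'linear': [0.0007, 0.004, 0.0276], 'dr': [-0.1, 0.1, -0.5]}
{'linear': [0.0006, 0.0039, 0.0277], 'dr': [-0.1, 0.1, -0.5]}
{'linear': [0.0005, 0.0038, 0.0277], 'dr': [-0.1, 0.1, -0.5]}
```

>>> drive_tool:
  commands:
    - {"linear": [0.001, 0.004, 0.028], "dr": [-0.2, 0.2, -0.5], "jaw": 0}
    - {"linear": [0, 0.004, 0.028], "dr": [-0.2, 0.2, -0.5], "jaw": 0}
    - {"linear": [0, 0.004, 0.025], "dr": [0, 0, -0.5], "jaw": 0}
    - {"linear": [0, 0, 0], "dr": [0, 0, 0], "jaw": 0}

```text
clock: 14.75
tcp_pos: [0.4381, -0.288, 0.0892]
orientation: [-2.652, -1.682, -0.0]
contact_force: [0.3, 0.1, -0.3]
grip_width: 0.0857
```

```bash
python3 go.py .438 -.2874 .024 -25.1 4
```

```text
clock 14.75 pos [ 438.1 -288.    89.2] yaw -25.25 tilt [-0.03  0.05] F [ 0.3  0.1 -0.3] w 85.7
tool delta mm [ 0.5 -0.3 65.2] turn [-0.  -0.  -0.2]
{'linear': [0.0001, -0.0001, 0.0163], 'dr': [-0.0, -0.0, -0.0]}
{'linear': [0.0001, -0.0001, 0.0163], 'dr': [-0.0, -0.0, -0.0]}
{'linear': [0.0001, -0.0001, 0.0163], 'dr': [-0.0, -0.0, -0.0]}
{'linear': [0.0001, -0.0001, 0.0163], 'dr': [-0.0, -0.0, -0.0]}
```

>>> drive_tool:
  commands:
    - {"linear": [0, 0, 0.017], "dr": [0, 0, 0], "jaw": 0}
    - {"linear": [0, 0, 0.017], "dr": [0, 0, 0], "jaw": 0}
    - {"linear": [0, 0, 0.017], "dr": [0, 0, 0], "jaw": 0}
    - {"linear": [0, 0, 0.012], "dr": [0, 0, 0], "jaw": 0}
    - {"linear": [0, 0, 0], "dr": [0, 0, 0], "jaw": 0}

```text
clock: 15.38
tcp_pos: [0.4391, -0.2877, 0.0233]
orientation: [2.653, 1.682, 0.003]
contact_force: [-0.2, 0.1, -0.3]
grip_width: 0.0851
```

```bash
python3 go.py .438 -.2874 .024 -25.1 1
```

```text
clock 15.38 pos [ 439.1 -287.7   23.3] yaw -25.25 tilt [0.09 0.05] F [-0.2  0.1 -0.3] w 85.1
tool delta mm [-0.2 -1.1 -0.7] turn [ 0.1 -0.1 -0.2]
{'linear': [-0.0002, -0.0011, -0.0007], 'dr': [0.1, -0.1, -0.2]}
```

>>> drive_tool:
  commands:
    - {"linear": [0, -0.001, 0], "dr": [0, 0, 0], "jaw": 0.5}
    - {"linear": [0, 0, 0], "dr": [0, 0, 0], "jaw": 0.8}
    - {"linear": [0, 0, 0], "dr": [0, 0, 0], "jaw": 1}
    - {"linear": [0, 0, 0], "dr": [0, 0, 0], "jaw": 1}
    - {"linear": [0, 0, 0], "dr": [0, 0, 0], "jaw": 1}
    - {"linear": [0, 0, 0], "dr": [0, 0, 0], "jaw": 1}
  force: 100

```text
clock: 16.12
tcp_pos: [0.4391, -0.2879, 0.0248]
orientation: [2.651, 1.681, 0.005]
contact_force: [-0.9, -0.4, -1.3]
grip_width: 0.0189
```

```bash
python3 go.py .438 -.2874 .024 -25.1 1
python3 - <<'E'
from h import *
from bench import viewer
a=viewer.grab_frame("wrist")[:,:,::-1].copy(); cv2.imwrite("pics/w10.png",a)
E
```

```text
clock 16.12 pos [ 439.1 -287.9   24.8] yaw -25.26 tilt [ 0.24 -0.02] F [-0.9 -0.4 -1.3] w 18.9
tool delta mm [-0.  -1.2  0.8] turn [ 0.2 -0.1 -0.2]
{'linear': [-0.0, -0.0012, 0.0008], 'dr': [0.2, -0.1, -0.2]}
```

View pics/w10.png

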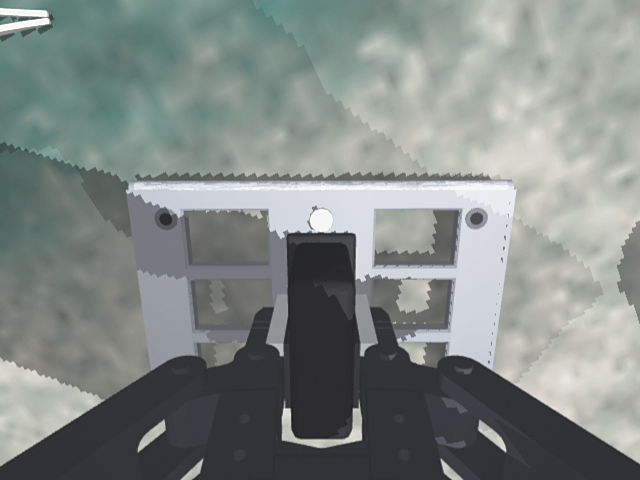

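```bash
python3 - <<'E'
from h import *
from bench import viewer,monitor
from scipy.spatial.transform import Rotation as Ro
c=viewer.calibration("wrist"); a=cv2.imread("pics/w10.png",0).astype(float); q=[]
o=monitor.get_obs();R=Ro.from_rotvec(o["orientation"]).as_matrix();p=o["tcp_pos"]
for x,y in [(166,218),(476,218)]:
    s=a[y-10:y+11,x-11:x+12]; g=np.mgrid[-10:11,-11:12]; wt=np.clip(np.median(s)-40-s,0,None)
    q.append((x+(wt*g[1]).sum()/wt.sum(),y+(wt*g[0]).sum()/wt.sum()))
P=plane(c,q,.015); d=P[1]-P[0]
print(np.round(q,1),P.round(4),np.degrees(np.arctan2(d[1],d[0])),np.linalg.norm(d))
m=P.mean(0); m3=np.r_[m,.015]
print("hole mid in tool",(R.T@(m3-p)*1000).round(1),"x would be +-36 if centred")
E
python3 go.py .438 -.2874 .14 -25.1 4
```

```text
[[165.2 218.7]
 [476.2 218.1]] [[ 0.4009 -0.2295]
 [ 0.5066 -0.2795]] -25.304748967530635 0.11694754401294036
hole mid in tool [36.5 -1.   9.8] x would be +-36 if centred
clock 16.18 pos [ 439.1 -287.9   24.8] yaw -25.26 tilt [ 0.23 -0.02] F [-0.   0.7  0.2] w 18.6
tool delta mm [   0.2   -0.8 -115.2] turn [ 0.2 -0.1 -0.2]
{'linear': [0.0, -0.0002, -0.0288], 'dr': [0.1, -0.0, -0.0]}
{'linear': [0.0, -0.0002, -0.0288], 'dr': [0.1, -0.0, -0.0]}
{'linear': [0.0, -0.0002, -0.0288], 'dr': [0.1, -0.0, -0.0]}
{'linear': [0.0, -0.0003, -0.0288], 'dr': [0.1, -0.0, -0.0]}
```

>>> drive_tool:
  commands:
    - {"linear": [0, 0, -0.02], "dr": [0, 0, 0], "jaw": 1}
    - {"linear": [0, 0, -0.03], "dr": [0, 0, 0], "jaw": 1}
    - {"linear": [0, 0, -0.035], "dr": [0, 0, 0], "jaw": 1}
    - {"linear": [0, 0, -0.035], "dr": [0, 0, 0], "jaw": 1}
    - {"linear": [0, 0, -0.015], "dr": [0, 0, 0], "jaw": 1}

```text
clock: 16.8
tcp_pos: [0.4366, -0.2867, 0.1612]
orientation: [-2.651, -1.68, 0.0]
contact_force: [-0.7, -0.3, -1.9]
grip_width: 0.0185
```

```bash
python3 go.py .5216 .0111 .16 4.6 10
```

```text
clock 16.8 pos [ 436.6 -286.7  161.2] yaw -25.28 tilt [-0.1   0.12] F [-0.7 -0.3 -1.9] w 18.5
tool delta mm [305.6 -50.3   1.7] turn [ -0.1  -0.1 -29.9]
{'linear': [0.0306, -0.005, 0.0002], 'dr': [-0.0, -0.0, -3.0]}
{'linear': [0.0308, -0.0034, 0.0002], 'dr': [-0.0, -0.0, -3.0]}
{'linear': [0.0309, -0.0018, 0.0002], 'dr': [-0.0, -0.0, -3.0]}
{'linear': [0.031, -0.0002, 0.0001], 'dr': [-0.0, -0.0, -3.0]}
{'linear': [0.0309, 0.0014, 0.0001], 'dr': [-0.0, -0.0, -3.0]}
{'linear': [0.0308, 0.003, 0.0001], 'dr': [-0.0, -0.0, -3.0]}
{'linear': [0.0306, 0.0046, 0.0001], 'dr': [-0.0, -0.0, -3.0]}
{'linear': [0.0303, 0.0062, 0.0001], 'dr': [-0.0, -0.0, -3.0]}
{'linear': [0.03, 0.0078, 0.0001], 'dr': [-0.0, -0.0, -3.0]}
{'linear': [0.0295, 0.0093, 0.0001], 'dr': [-0.0, -0.0, -3.0]}
```

>>> drive_tool:
  commands:
    - {"linear": [0.03, -0.005, 0], "dr": [0, 0, -3], "jaw": 1}
    - {"linear": [0.031, -0.003, 0], "dr": [0, 0, -3], "jaw": 1}
    - {"linear": [0.031, -0.002, 0], "dr": [0, 0, -3], "jaw": 1}
    - {"linear": [0.031, 0, 0], "dr": [0, 0, -3], "jaw": 1}
    - {"linear": [0.031, 0.001, 0], "dr": [0, 0, -3], "jaw": 1}
    - {"linear": [0.031, 0.003, 0], "dr": [0, 0, -3], "jaw": 1}
    - {"linear": [0.031, 0.005, 0], "dr": [0, 0, -3], "jaw": 1}
    - {"linear": [0.03, 0.006, 0], "dr": [0, 0, -3], "jaw": 1}

```text
clock: 17.8
tcp_pos: [0.5016, -0.042, 0.1574]
orientation: [-2.231, -2.202, 0.007]
contact_force: [0.2, -0.2, -1.3]
grip_width: 0.0187
```

```bash
python3 go.py .5216 .0111 .15 4.6 3
```

```text
clock 17.8 pos [501.6 -42.  157.4] yaw -0.76 tilt [-0.43  0.09] F [ 0.2 -0.2 -1.3] w 18.7
tool delta mm [53.3 19.4  7.3] turn [-0.4 -0.1 -5.4]
{'linear': [0.0178, 0.0065, 0.0024], 'dr': [-0.1, -0.0, -1.8]}
{'linear': [0.0176, 0.007, 0.0024], 'dr': [-0.1, -0.0, -1.8]}
{'linear': [0.0173, 0.0075, 0.0024], 'dr': [-0.1, -0.0, -1.8]}
```

>>> drive_tool:
  commands:
    - {"linear": [0.018, 0.007, 0.002], "dr": [-0.1, 0, -1.8], "jaw": 1}
    - {"linear": [0.018, 0.007, 0.002], "dr": [-0.1, 0, -1.8], "jaw": 1}
    - {"linear": [0.015, 0.007, 0.0], "dr": [-0.1, 0, -1.5], "jaw": 1}
    - {"linear": [0, 0, 0], "dr": [0, 0, 0], "jaw": 1}

```text
clock: 18.3
tcp_pos: [0.522, 0.0132, 0.1513]
orientation: [-2.125, -2.308, 0.003]
contact_force: [-0.0, -0.1, -2.1]
grip_width: 0.0186
```

```bash
python3 go.py .5216 .0111 .1 4.6 3;python3 - <<'E'
from h import *
from bench import viewer
a=viewer.grab_frame("wrist")[:,:,::-1].copy(); cv2.imwrite("pics/w11.png",a)
E
```

```text
clock 18.3 pos [522.   13.2 151.3] yaw 4.75 tilt [-0.27  0.07] F [-0.  -0.1 -2.1] w 18.6
tool delta mm [-2.2 -0.4 51.3] turn [-0.3 -0.1  0.1]
{'linear': [-0.0007, -0.0001, 0.0171], 'dr': [-0.1, -0.0, 0.0]}
{'linear': [-0.0007, -0.0001, 0.0171], 'dr': [-0.1, -0.0, 0.0]}
{'linear': [-0.0007, -0.0002, 0.0171], 'dr': [-0.1, -0.0, 0.0]}
```

View pics/w11.png

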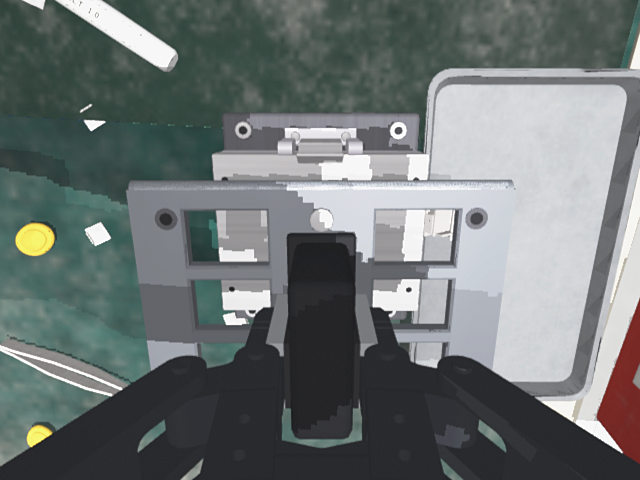

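>>> drive_tool:
  commands:
    - {"linear": [-0.001, 0, 0.018], "dr": [-0.3, 0, 0], "jaw": 1}
    - {"linear": [-0.001, 0, 0.018], "dr": [0, 0, 0], "jaw": 1}
    - {"linear": [-0.001, 0, 0.018], "dr": [0, 0, 0], "jaw": 1}
    - {"linear": [0, 0, 0.008], "dr": [0, 0, 0], "jaw": 1}
    - {"linear": [0, 0, 0], "dr": [0, 0, 0], "jaw": 1}

```text
clock: 18.98
tcp_pos: [0.5217, 0.0035, 0.0889]
orientation: [2.138, 2.299, 0.002]
contact_force: [-0.1, -0.7, -1.2]
grip_width: 0.0186
```

```bash
python3 go.py .5216 .0111 .085 4.6 1;python3 - <<'E'
from h import *
from bench import viewer
a=viewer.grab_frame("wrist")[:,:,::-1].copy(); cv2.imwrite("pics/w12.png",a)
b=viewer.grab_frame("scene")[:,:,::-1].copy();cv2.imwrite("pics/s12.png",cv2.resize(b[170:290,250:420],None,fx=4.5,fy=4.5,interpolation=cv2.INTER_CUBIC))
c=viewer.grab_frame("top")[:,:,::-1].copy();cv2.imwrite("pics/t12.png",cv2.resize(c[190:300,270:390],None,fx=5,fy=5,interpolation=cv2.INTER_CUBIC))
E
```

```text
clock 18.98 pos [521.7   3.5  88.9] yaw 4.15 tilt [ 0.12 -0.03] F [-0.1 -0.7 -1.2] w 18.6
tool delta mm [7.6 0.5 3.9] turn [ 0.1  0.  -0.5]
{'linear': [0.0076, 0.0005, 0.0039], 'dr': [0.1, 0.0, -0.5]}
```

View pics/w12.png

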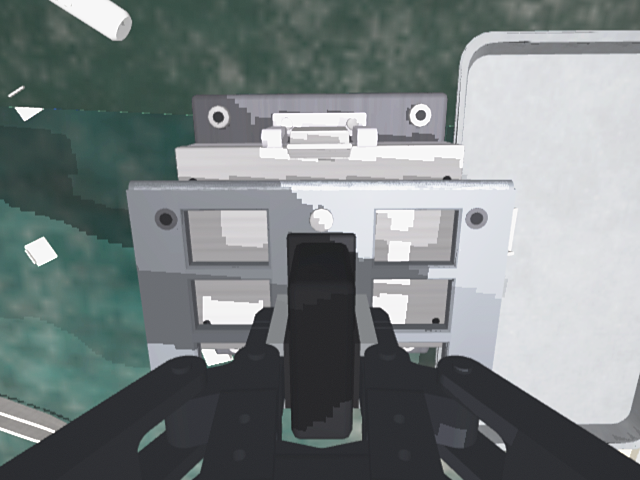

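View pics/s12.png

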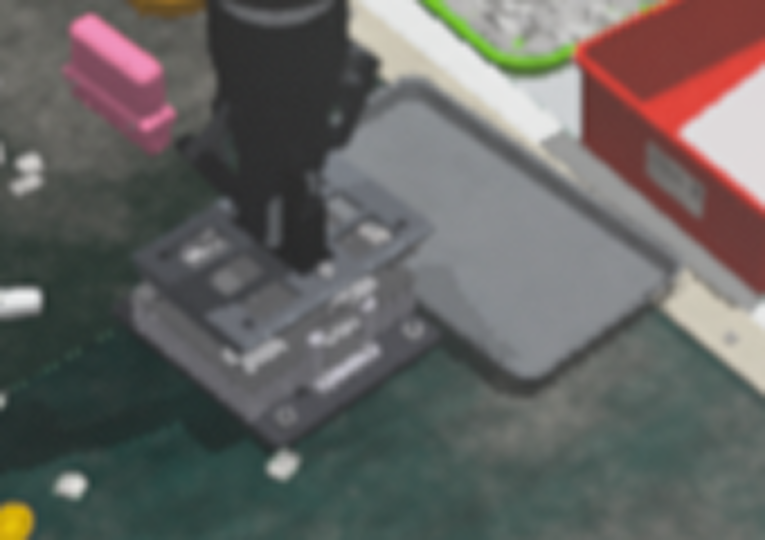

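View pics/t12.png

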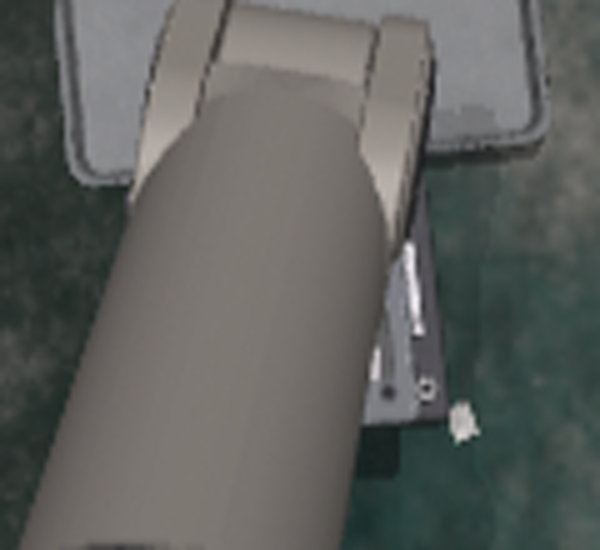

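>>> drive_tool:
  commands:
    - {"linear": [0.007, 0.0, 0.002], "dr": [0, 0, -0.4], "jaw": 1}
    - {"linear": [0, 0, 0], "dr": [0, 0, 0], "jaw": 1}

```text
clock: 19.38
tcp_pos: [0.5225, 0.012, 0.0884]
orientation: [2.127, 2.307, 0.007]
contact_force: [0.2, 0.1, -1.3]
grip_width: 0.0185
```

```bash
python3 go.py .5216 .0111 .082 4.6 1
```

```text
clock 19.38 pos [522.5  12.   88.4] yaw 4.65 tilt [0.31 0.04] F [ 0.2  0.1 -1.3] w 18.5
tool delta mm [-0.9 -1.   6.4] turn [ 0.3 -0.   0.1]
{'linear': [-0.0009, -0.001, 0.0064], 'dr': [0.3, -0.0, 0.1]}
```

>>> drive_tool:
  commands:
    - {"linear": [-0.001, -0.001, 0.003], "dr": [0.3, 0, 0], "jaw": 1}
    - {"linear": [0, 0, 0.004], "dr": [0, 0, 0], "jaw": 1}

```text
clock: 19.62
tcp_pos: [0.522, 0.0112, 0.0816]
orientation: [2.129, 2.31, 0.002]
contact_force: [0.1, 0.1, -1.7]
grip_width: 0.019
```

```bash
python3 go.py .5216 .0111 .078 4.6 1;python3 - <<'E'
from h import *
from bench import viewer,monitor
c=viewer.calibration("wrist"); np.savez("cw13.npz",**c,p=monitor.get_obs()["tcp_pos"])
a=viewer.grab_frame("wrist")[:,:,::-1].copy(); cv2.imwrite("pics/w13.png",a); cv2.imwrite("pics/w13z.png",cv2.resize(a[80:270,120:520],None,fx=2,fy=2,interpolation=cv2.INTER_CUBIC))
E
```

```text
clock 19.62 pos [522.   11.2  81.6] yaw 4.69 tilt [0.06 0.03] F [ 0.1  0.1 -1.7] w 19.0
tool delta mm [-0.  -0.4  3.6] turn [ 0.1 -0.   0.1]
{'linear': [-0.0, -0.0004, 0.0036], 'dr': [0.1, -0.0, 0.1]}
```

View pics/w13z.png

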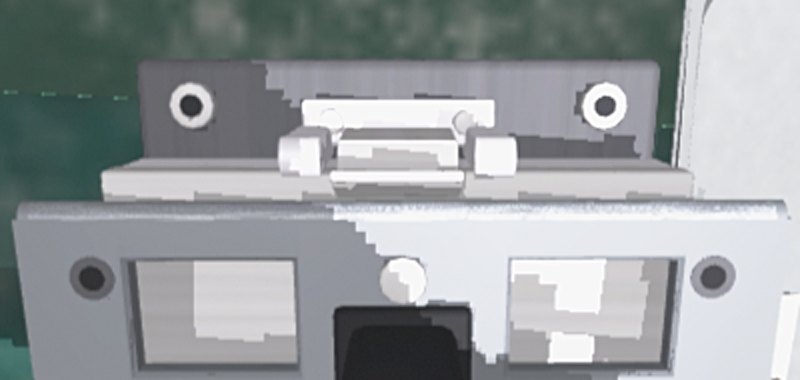

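Run:
```python
from h import *
c=dict(np.load("cw13.npz")); t=np.radians(4.6); z=c["p"][2]
def loc(q,h):
    q=np.array(q,float)/2+[120,80]-.25
    d=plane(c,q,h)*1000-[520.7,11.3]; return np.c_[d@[np.cos(t),np.sin(t)],d@[-np.sin(t),np.cos(t)]].round(1)
print(z)
h=loc([(92,277),(713,276)],z-.0098);print("plate holes",h,h.mean(0))
h=loc([(192,105),(604,105)],.012);print("bolts",h,h.mean(0))
h=loc([(332,176),(463,176)],.061);print("leaf top inner",h,h.mean(0))
h=loc([(103,172),(692,172)],.04);print("face corners",h,h.mean(0))
```

```text
0.08156153198061294
plate holes [[-57.3  36.5]
 [ 59.5  36.7]] [ 1.1 36.6]
bolts [[-50.6  64.8]
 [ 50.8  64.8]] [ 0.1 64.8]
leaf top inner [[-12.6  54. ]
 [ 12.8  54. ]] [ 0.1 54. ]
face corners [[-64.4  52. ]
 [ 64.5  52. ]] [5.0e-02 5.2e+01]
```

>>> drive_tool:
  commands:
    - {"linear": [0, -0.001, 0.003], "dr": [0, 0, 0], "jaw": 1}
    - {"linear": [0, 0, 0.003], "dr": [0, 0, 0], "jaw": 1}

```text
clock: 19.92
tcp_pos: [0.5205, 0.0109, 0.0745]
orientation: [-2.129, -2.31, -0.0]
contact_force: [0.5, 0.6, -1.1]
grip_width: 0.0187
```

```bash
python3 go.py .521 .0111 .07 4.6 1
```

```text
clock 19.93 pos [520.5  10.9  74.5] yaw 4.67 tilt [0.   0.01] F [ 0.5  0.6 -1.1] w 18.7
tool delta mm [0.1 0.5 4.5] turn [ 0.  -0.   0.1]
{'linear': [0.0001, 0.0005, 0.0045], 'dr': [0.0, -0.0, 0.1]}
```

>>> drive_tool:
  commands:
    - {"linear": [0, 0, 0.003], "dr": [0, 0, 0], "jaw": 1}
    - {"linear": [0, 0, 0.002], "dr": [0, 0, 0], "jaw": 1}
  force: 120

```text
clock: 20.18
tcp_pos: [0.5204, 0.0109, 0.069]
orientation: [-2.129, -2.31, 0.0]
contact_force: [-0.1, 1.7, -0.3]
grip_width: 0.0186
```

```bash
python3 go.py .521 .0111 .065 4.6 1
```

```text
clock 20.18 pos [520.4  10.9  69. ] yaw 4.66 tilt [-0.02  0.01] F [-0.1  1.7 -0.3] w 18.6
tool delta mm [0.2 0.7 4. ] turn [-0.  -0.   0.1]
{'linear': [0.0002, 0.0007, 0.004], 'dr': [-0.0, -0.0, 0.1]}
```

>>> drive_tool:
  commands:
    - {"linear": [0, 0, 0.002], "dr": [0, 0, 0], "jaw": 1}
    - {"linear": [0, 0, 0.003], "dr": [0, 0, 0], "jaw": 1}

```text
clock: 20.42
tcp_pos: [0.5217, 0.0112, 0.065]
orientation: [2.129, 2.31, 0.003]
contact_force: [-2.6, 0.8, 12.3]
grip_width: 0.0179
```

```bash
python3 go.py .521 .0111 .062 4.6 1
```

```text
clock 20.43 pos [521.7  11.2  65. ] yaw 4.66 tilt [0.11 0.06] F [-2.6  0.8 12.3] w 17.9
tool delta mm [-0.  -0.7  3. ] turn [ 0.1 -0.1  0.1]
{'linear': [-0.0, -0.0007, 0.003], 'dr': [0.1, -0.1, 0.1]}
```

Run:
```python
from h import *
from bench import viewer,monitor
c=viewer.calibration("wrist"); np.savez("cw14.npz",**c,p=monitor.get_obs()["tcp_pos"])
a=viewer.grab_frame("wrist")[:,:,::-1].copy(); cv2.imwrite("pics/w14.png",a); cv2.imwrite("pics/w14z.png",cv2.resize(a[80:270,120:520],None,fx=2,fy=2,interpolation=cv2.INTER_CUBIC))
b=viewer.grab_frame("scene")[:,:,::-1].copy();cv2.imwrite("pics/s14.png",cv2.resize(b[190:280,260:380],None,fx=6.5,fy=6.5,interpolation=cv2.INTER_CUBIC))
o=monitor.get_obs(); print(o["contact_force"],o["moment"])
```

```text
[-0.45579753 -0.03804821  3.6763027 ] [ 0.16198657 -0.0743721  -0.03609259]
```

View pics/w14z.png

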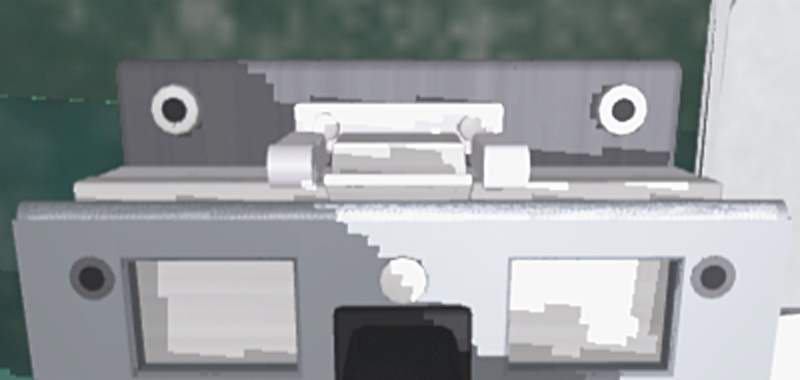

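View pics/s14.png

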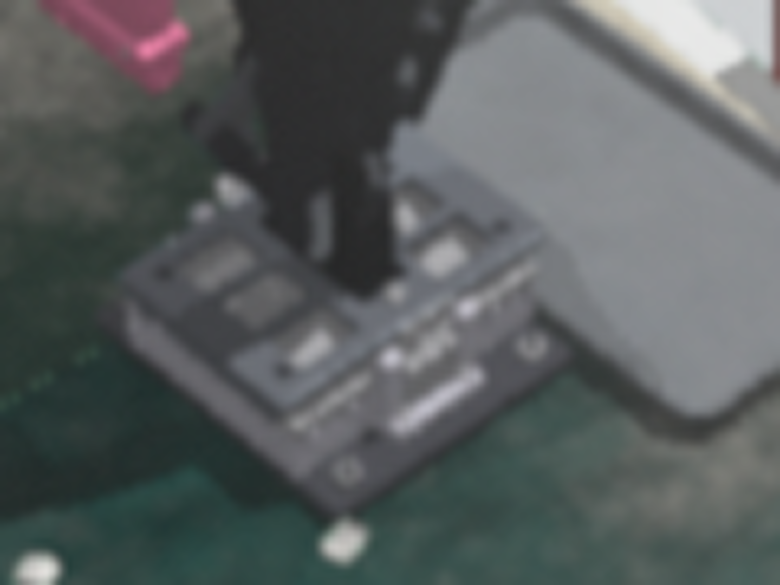

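>>> drive_tool:
  commands:
    - {"linear": [0, -0.001, 0.001], "dr": [0, 0, 0], "jaw": 1}
    - {"linear": [0, 0, 0.003], "dr": [0, 0, 0], "jaw": 1}

```text
clock: 20.78
tcp_pos: [0.5228, 0.0112, 0.063]
orientation: [2.128, 2.308, 0.009]
contact_force: [-3.9, -0.0, 18.3]
grip_width: 0.0184
```

```bash
python3 go.py .521 .0111 .056 4.6 1
```

```text
clock 20.77 pos [522.8  11.2  63. ] yaw 4.64 tilt [0.33 0.14] F [-3.9 -0.  18.3] w 18.4
tool delta mm [ 0.1 -1.8  7. ] turn [ 0.3 -0.1  0. ]
{'linear': [0.0001, -0.0018, 0.007], 'dr': [0.3, -0.1, 0.0]}
```

>>> drive_tool:
  commands:
    - {"linear": [0, -0.002, 0], "dr": [0.3, -0.1, 0], "jaw": 1}
    - {"linear": [0, -0.001, 0.002], "dr": [0.2, 0, 0], "jaw": 1}

```text
clock: 21.02
tcp_pos: [0.5225, 0.0111, 0.0632]
orientation: [2.129, 2.309, 0.004]
contact_force: [-2.9, 0.4, 19.3]
grip_width: 0.0183
```

```bash
python3 go.py .521 .0111 .056 4.6 1
```

```text
clock 21.02 pos [522.5  11.1  63.2] yaw 4.62 tilt [0.14 0.07] F [-2.9  0.4 19.3] w 18.3
tool delta mm [ 0.1 -1.6  7.2] turn [ 0.1 -0.1  0. ]
{'linear': [0.0001, -0.0016, 0.0072], 'dr': [0.1, -0.1, 0.0]}
```

Run:
```python
from h import *
from bench import viewer,monitor
a=viewer.grab_frame("wrist")[:,:,::-1].copy(); cv2.imwrite("pics/w15.png",a); cv2.imwrite("pics/w15z.png",cv2.resize(a[80:270,120:520],None,fx=2,fy=2,interpolation=cv2.INTER_CUBIC))
o=monitor.get_obs(); print(o["contact_force"],o["moment"],o["tcp_pos"])
```

```text
[-1.80002323  0.85066424 13.92413172] [ 0.1934041   0.36226864 -0.03820617] [0.52254898 0.01112675 0.06306084]
```

View pics/w15z.png

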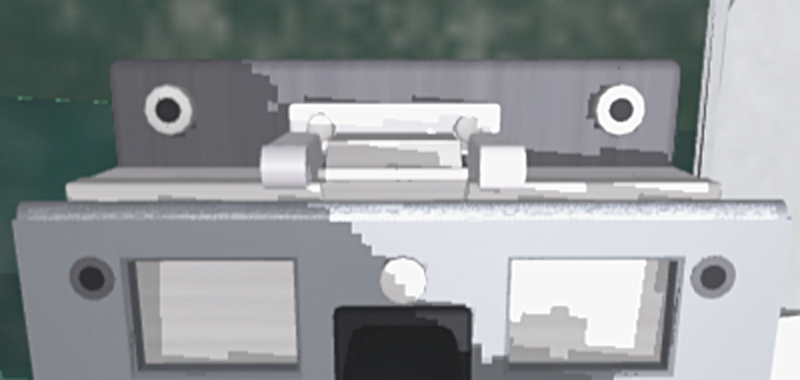

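>>> drive_tool:
  commands:
    - {"linear": [0, -0.001, -0.003], "dr": [0, 0, 0], "jaw": 1}
    - {"linear": [0, 0, 0], "dr": [0, 0, 0], "jaw": 1}

```text
clock: 21.32
tcp_pos: [0.5217, 0.0111, 0.0665]
orientation: [2.129, 2.309, 0.005]
contact_force: [-0.9, 1.1, 7.4]
grip_width: 0.0182
```

```bash
python3 go.py .5207 .0111 .068 4.6 1
```

```text
clock 21.32 pos [521.7  11.1  66.5] yaw 4.63 tilt [0.16 0.09] F [-0.9  1.1  7.4] w 18.2
tool delta mm [ 0.1 -1.  -1.5] turn [ 0.2 -0.1  0. ]
{'linear': [0.0001, -0.001, -0.0015], 'dr': [0.2, -0.1, 0.0]}
```

>>> drive_tool:
  commands:
    - {"linear": [0, -0.002, -0.001], "dr": [0.2, -0.1, 0], "jaw": 1}
    - {"linear": [0, -0.001, 0], "dr": [0, 0, 0], "jaw": 1}

```text
clock: 21.58
tcp_pos: [0.5191, 0.0109, 0.0675]
orientation: [2.129, 2.309, -0.001]
contact_force: [2.4, 1.1, 1.2]
grip_width: 0.0183
```

```bash
python3 go.py .5207 .0111 .06 4.6 1
```

```text
clock 21.57 pos [519.1  10.9  67.5] yaw 4.64 tilt [ 0.02 -0.05] F [2.4 1.1 1.2] w 18.3
tool delta mm [0.1 1.6 7.5] turn [0. 0. 0.]
{'linear': [0.0001, 0.0016, 0.0075], 'dr': [0.0, 0.0, 0.0]}
```

>>> drive_tool:
  commands:
    - {"linear": [0, 0.0, 0.004], "dr": [0, 0, 0], "jaw": 1}
    - {"linear": [0, -0.001, 0.004], "dr": [0.1, 0, 0], "jaw": 1}

```text
clock: 21.82
tcp_pos: [0.5201, 0.0109, 0.0611]
orientation: [2.129, 2.308, 0.003]
contact_force: [0.8, -0.4, 3.0]
grip_width: 0.0179
```

```bash
python3 go.py .5207 .0111 .06 4.6 1
```

```text
clock 21.82 pos [520.1  10.9  61.1] yaw 4.63 tilt [0.14 0.  ] F [ 0.8 -0.4  3. ] w 17.9
tool delta mm [0.1 0.7 1.1] turn [0.1 0.  0. ]
{'linear': [0.0001, 0.0007, 0.0011], 'dr': [0.1, 0.0, 0.0]}
```

>>> drive_tool:
  commands:
    - {"linear": [0, 0, 0.003], "dr": [0.1, 0, 0], "jaw": 1}
    - {"linear": [0, -0.001, 0.003], "dr": [0.1, 0, 0], "jaw": 1}

```text
clock: 22.08
tcp_pos: [0.5187, 0.0109, 0.0556]
orientation: [-2.129, -2.307, 0.001]
contact_force: [-11.2, 1.1, 48.9]
grip_width: 0.0184
```

```bash
python3 go.py .5207 .0111 .056 4.6 1
```

```text
clock 22.07 pos [518.7  10.9  55.6] yaw 4.61 tilt [-0.13  0.05] F [-11.2   1.1  48.9] w 18.4
tool delta mm [-0.   2.  -0.4] turn [-0.1 -0.1  0. ]
{'linear': [-0.0, 0.002, -0.0004], 'dr': [-0.1, -0.1, 0.0]}
```

>>> drive_tool:
  commands:
    - {"linear": [0, 0.001, 0.002], "dr": [0, 0, 0], "jaw": 1}
    - {"linear": [0, 0, 0.002], "dr": [0, 0, 0], "jaw": 1}

```text
clock: 22.32
tcp_pos: [0.5187, 0.011, 0.0557]
orientation: [-2.127, -2.302, -0.001]
contact_force: [-9.0, 1.6, 29.6]
grip_width: 0.0185
```

```bash
python3 go.py .5207 .0111 .056 4.6 1;  python3 - <<'E'
from h import *
from bench import viewer,monitor
a=viewer.grab_frame("wrist")[:,:,::-1].copy(); cv2.imwrite("pics/w16.png",a); cv2.imwrite("pics/w16z.png",cv2.resize(a[80:270,120:520],None,fx=2,fy=2,interpolation=cv2.INTER_CUBIC))
b=viewer.grab_frame("scene")[:,:,::-1].copy();cv2.imwrite("pics/s16.png",cv2.resize(b[190:280,260:380],None,fx=6.5,fy=6.5,interpolation=cv2.INTER_CUBIC));cv2.imwrite("pics/s16f.png",b)
o=monitor.get_obs(); print(o["contact_force"],o["moment"],o["tcp_pos"])
E
```

```text
clock 22.32 pos [518.7  11.   55.7] yaw 4.54 tilt [-0.28  0.29] F [-9.   1.6 29.6] w 18.5
tool delta mm [-0.1  2.  -0.3] turn [-0.3 -0.3 -0.1]
{'linear': [-0.0001, 0.002, -0.0003], 'dr': [-0.3, -0.3, -0.1]}
[-11.49657515   2.45097005  31.85362471] [0.0956133  1.40738974 0.04190934] [0.51870606 0.01100182 0.05566992]
```

View pics/w16z.png

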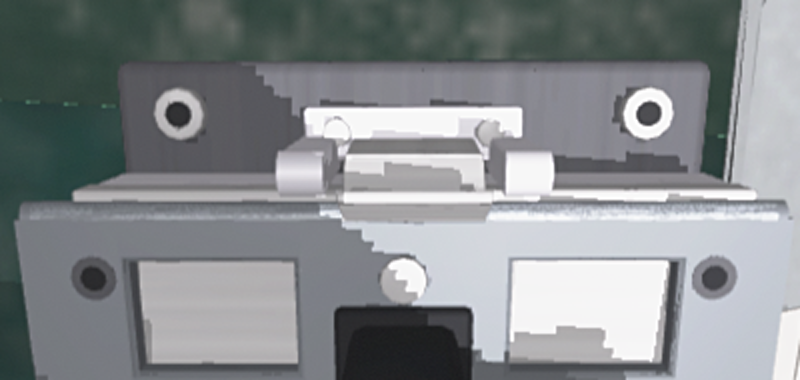

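View pics/s16.png

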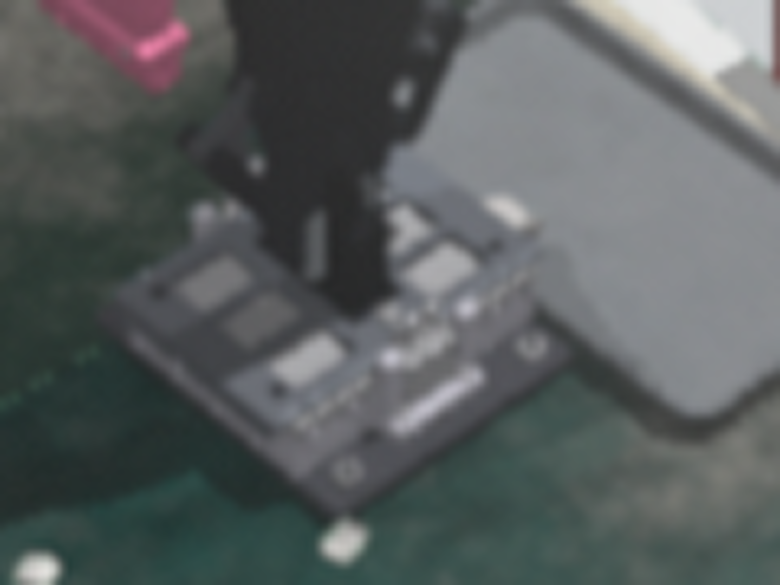

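View pics/s16f.png

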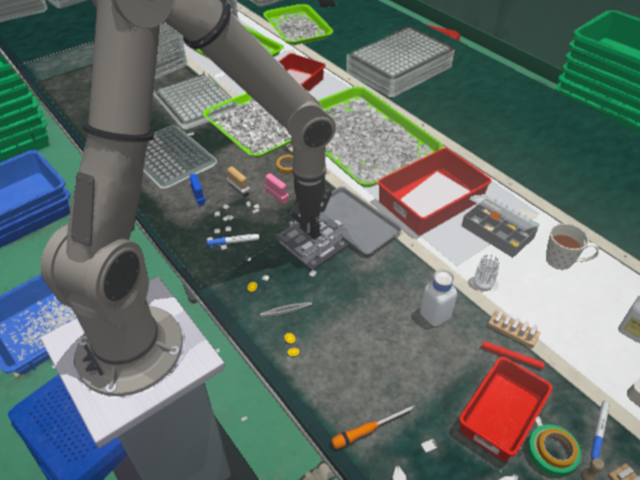

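>>> drive_tool:
  commands:
    - {"linear": [0, -0.001, 0.002], "dr": [-0.2, -0.2, 0], "jaw": 1}
    - {"linear": [0, -0.001, 0.003], "dr": [0, 0, 0], "jaw": 1}

```text
clock: 22.68
tcp_pos: [0.5188, 0.011, 0.0556]
orientation: [-2.131, -2.306, -0.009]
contact_force: [-11.7, 2.1, 50.3]
grip_width: 0.0185
```

```bash
python3 go.py .5207 .0111 .056 4.6 1; python3 -c "
from bench import monitor;print(monitor.get_obs()['moment'])"
```

```text
clock 22.68 pos [518.8  11.   55.6] yaw 4.52 tilt [0.16 0.32] F [-11.7   2.1  50.3] w 18.5
tool delta mm [-0.1  1.9 -0.4] turn [ 0.2 -0.3 -0.1]
{'linear': [-0.0001, 0.0019, -0.0004], 'dr': [0.2, -0.3, -0.1]}
[0.00890908 2.77913009 0.07714736]
```

>>> drive_tool:
  commands:
    - {"linear": [0, -0.002, 0.001], "dr": [0.2, -0.2, 0], "jaw": 1}
    - {"linear": [0, -0.002, 0.002], "dr": [0.1, 0, 0], "jaw": 1}

```text
clock: 22.92
tcp_pos: [0.5188, 0.011, 0.0557]
orientation: [2.131, 2.306, 0.01]
contact_force: [-1.5, 1.5, 27.9]
grip_width: 0.0182
```

```bash
python3 go.py .5207 .0111 .056 4.6 1; python3 -c "
from bench import monitor;print(monitor.get_obs()['moment'])"
```

```text
clock 22.93 pos [518.8  11.   55.7] yaw 4.53 tilt [0.32 0.2 ] F [-1.5  1.5 27.9] w 18.2
tool delta mm [-0.1  1.9 -0.3] turn [ 0.3 -0.2 -0.1]
{'linear': [-0.0001, 0.0019, -0.0003], 'dr': [0.3, -0.2, -0.1]}
[0.12793992 1.06099957 0.06696928]
```

>>> drive_tool:
  commands:
    - {"linear": [0, -0.002, 0.002], "dr": [0.6, -0.2, 0], "jaw": 1}
    - {"linear": [0, -0.002, 0.002], "dr": [0.3, 0, 0], "jaw": 1}

```text
clock: 23.18
tcp_pos: [0.5187, 0.0109, 0.0557]
orientation: [-2.13, -2.305, 0.002]
contact_force: [-4.1, 1.3, 24.4]
grip_width: 0.0185
```

```bash
python3 go.py .5207 .0111 .056 4.6 1
python3 - <<'E'
from h import *
from bench import viewer,monitor
print(monitor.get_obs()['moment'])
a=viewer.grab_frame("wrist")[:,:,::-1].copy(); cv2.imwrite("pics/w17.png",a)
b=viewer.grab_frame("scene")[:,:,::-1].copy();cv2.imwrite("pics/s17.png",cv2.resize(b[190:280,260:380],None,fx=6.5,fy=6.5,interpolation=cv2.INTER_CUBIC))
o=monitor.get_obs(); print(o["contact_force"],o["moment"],o["tcp_pos"])
E
```

```text
clock 23.18 pos [518.7  10.9  55.7] yaw 4.5 tilt [-0.17  0.08] F [-4.1  1.3 24.4] w 18.5
tool delta mm [-0.   2.  -0.3] turn [-0.2 -0.1 -0.1]
{'linear': [-0.0, 0.002, -0.0003], 'dr': [-0.2, -0.1, -0.1]}
[0.30556234 0.17419466 0.06795744]
[-3.76422807  1.11807626 25.11374057] [0.25874914 0.23416204 0.07025878] [0.51868897 0.01098162 0.05568714]
```

View pics/w17.png

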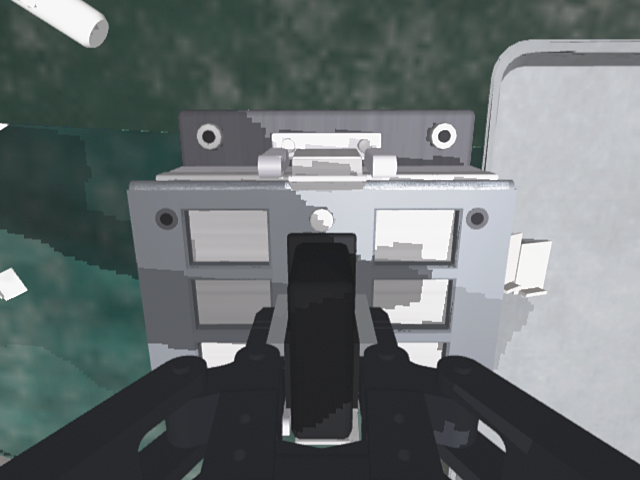

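View pics/s17.png

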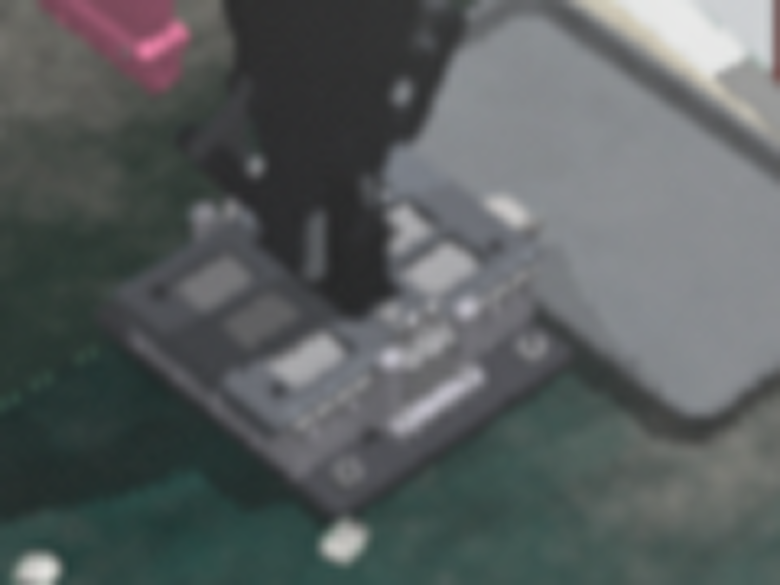

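>>> drive_tool:
  commands:
    - {"linear": [0, -0.002, 0.0025], "dr": [0.2, 0, 0], "jaw": 1}
    - {"linear": [0, -0.002, 0.0025], "dr": [0.1, 0, 0], "jaw": 1}

```text
clock: 23.52
tcp_pos: [0.5188, 0.011, 0.0557]
orientation: [-2.13, -2.304, -0.005]
contact_force: [-5.1, 2.3, 32.0]
grip_width: 0.0184
```

```bash
python3 go.py .5207 .0111 .056 4.6 1
python3 - <<'E'
from h import *
from bench import viewer,monitor
for i in range(3): viewer.grab_frame("scene")
o=monitor.get_obs(); print(o["contact_force"],o["moment"],o["tcp_pos"])
E
```

```text
clock 23.52 pos [518.8  11.   55.7] yaw 4.48 tilt [-0.04  0.26] F [-5.1  2.3 32. ] w 18.4
tool delta mm [-0.1  1.9 -0.3] turn [-0.  -0.3 -0.1]
{'linear': [-0.0001, 0.0019, -0.0003], 'dr': [-0.0, -0.3, -0.1]}
[-5.95187781  1.79184504 31.24621033] [0.21547947 0.74488482 0.08354982] [0.51874582 0.01101711 0.05567084]
```

Steady at about 31 N, plate home. Handing in.

```bash
python3 -c "
from bench import job;print(job.hand_in())"
```

```text
the job is handed in; nothing more can be done
None
```

The job is handed in at about 23.7 s. The clips are off the seating face, the scraper is back on the bench, and the nest plate is home with the arm still pressing on it.

- **Clips:** I wiped them off the far end with the scraper. The picture afterwards showed an empty seating face and all three clips in the tray. One of them leans on the tray's near wall, and I left it there.
- **Scraper:** it stands at its old spot, checked in the wrist picture and again in the late scene picture.
- **Nest plate:** the first press bound on one end lip, because the plate sat about 1.8 mm off in x. I backed off, re-centred and pressed again. The force then dropped and the plate went down to a tool height of 55.7 mm, against 55.8 mm expected for fully home.
- **Catches:** the wrist picture shows the left catch over the plate's edge. The right one is only coarsely visible in the scene picture, so I judged it by the height and the force drop.
- **Pressing:** it holds steady at about 31 N down, with about 6 N sideways, so the plate sits towards one side of its play in x. While it settled, two readings reached about 50 N through the held plate, well under the 120 N wrist limit.

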